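Index the gauge table to bring the next gauge under the inspection camera

ROBOT

A 6-joint arm with a two-finger parallel gripper is mounted at the origin on the work surface; the furniture and walls round the work are solid. World frame = base frame: x ahead of the robot, y to its left, z up, the work surface at z = 0. Lengths are in m, angles in rad, forces in N, time in s.
With the tool pointing down it reaches from about 0.3 to 0.875 m from the base axis. Payload 4.2 kg.
Tool frame: the origin (TCP) lies between the finger pads; the fingertips stand 14 mm ahead of it and the grasp point (between the pads) lies 5 mm behind it (tips_ahead is the distance from the TCP to the fingertips, in m); z points along the fingers, x is the direction in which the jaws open and shut, and the axes are right-handed (so a half turn about z gives the same grasp; the last joint's range is limited). The gripper opens to 85 mm and grips with 20 to 120 N. Pads are 22 mm wide; open, the fingers measure 114 mm over their backs; the gripper's body (76 mm by 85 mm) begins 54 mm behind the grasp point. The pads swing forward as they close: fully open they stand 13 mm farther back than shut.
Start: joints at [-1.36, 0.32, 1.565, -0, 1.257, -0.02], TCP at [0.132, -0.56, 0.245] pointing down, gripper open.
Joint ranges: [-3.11, 3.11], [-0.84, 2.01], [0.21, 2.61], [-1.34, 4.49], [0.05, 2.63], [-2.56, 2.56]. Speed limits (rad/s): [2.57, 2.57, 3.14, 3.14, 3.14, 3.14].

INTERFACE

Orientations are given as a unit quaternion [x, y, z, w].
In Python, from bench import * gives the robot as it stands.
- The arm moves only by the tool carry_out, never from a script. Its argument "motion" is a list of rows, each an object with "travel": the shift along the tool's x, y, z in units of 25 mm (1.0 is 25 mm), a list of three; "rotation": the turn, a rotation vector about the tool's x, y, z in units of 6 degrees (1.0 is 6 degrees), a list of three. A call has 1 to 8 rows; each row is the pose to reach, as a shift and turn from the pose commanded when the call began, along the tool's axes at that moment; what a row does not reach only later rows make up. A row lasts 1/12 s, in which the tool goes at most 41.7 mm and 7.16 degrees, less where a joint would pass 70% of its speed; a pose out of reach is approached as far as the arm can. A call with a gripper value outside its range is refused whole. "jaw" is the finger opening in mm, from 0 to 85.4, set as the call begins (left out, the last holds). The fingers move at their own pace and stop on an object; the grip force is fixed at half the most. Time passes only in rows, so rows that repeat a pose let the fingers close. It gives the time, the measured TCP pose, the force and the opening at its end, in the units of the state.
- get_obs(): the state, without advancing time (a new reading comes with each control period).
- grab_frame(name): name is "side" or "top"; returns (picture, depth): 400x640x3 uint8, red, green, blue; 400x640 float32, m along the optical axis (not along the pixel's ray), 0 where there is no reading.
- camera_params(name): a dict with "fx", "fy", "cx", "cy" (pixels), "k1" (the pictures are not rectified: a ray, as slopes to the right and down, at radius r is drawn at 1 + k1 r^2 times it, then the intrinsics apply), "T" (4x4, takes a point from camera to world coordinates). Camera axes: x right, y down, z forward; pixel columns grow to the right and rows downward; lengths in m; the calibration is good to about 2 mm. A picture is of the moment at which its call begins. camera_params takes no time and is no camera call.
- job_done(): hands the job in, once; it reports no verdict.
Trained networks look in the newest picture that a camera, given by its name, has taken for a name from the list of things; names that differ only in an ending like _2 or _b are one class to them, and where a whole thing is asked for, a point or a joint stands for the part that bears it (a point fixed in the world has none). Each returns a list of dicts, best first, with "conf" (0 to 1); they miss things now and then, are a little off and sometimes report something else, mostly with a low value. They report only what shows in the picture. A call takes as long as a camera call. They do not tell look-alikes from the thing itself.
- silhouettes(camera, thing): "pixels" (400x640 bool, what is visible of it) and "box" ([left, top, width, height] in pixels, round what is visible of it).
The state is a dict: "time": time; "qpos": joint angles; "qd": joint speeds; "joint_efforts": joint torques, N m; "eef_pos": TCP position; "ee_rot": TCP orientation; "contact_force": force on the tool from outside, world axes, zero at the start; "torque": the same for the moment, N m; "gripper_width": finger opening in m.
Only numpy, scipy, OpenCV 4.12 (cv2) and the standard library are available. Lean on these libraries where they do the work, as an engineer would, in place of code of your own. Each camera call takes 0.05 s, during which the arm holds its last target. There are 200 camera calls.

TASK

The gauge under the inspection camera has been photographed, so bring the other gauge under the camera: move the red-knobbed lock bolt through its Z gate and park it in the rear notch, push the table round by its posts to the next click (a quarter turn, the short way), then let the bolt home and lay its handle back in the front notch. Never turn the table more than that one station, do not touch the gauges or take anything out of its nest, and leave the things standing around the table where they are.

Things in the scene. Friction and masses are not known exactly. Their poses are not given: they have to be found in the camera images.
- index_base: grey cast base of the indexing table, radius 132 mm, fixed; origin on the table's turning axis at worktop height, z up. Its x axis points to the camera's column (22 mm thick, 345 mm high, at x = 172 mm), its -y axis along the lock bolt. 'Base' directions and angles below use these axes: far +x, near -x, left +y, right -y, angles anticlockwise from +x.
- detent_block: grey block of the spring roller that makes the click, on the left of the base, 149 to 183 mm from the axis, 50 mm wide, 48 mm high; origin as index_base. Click every pi/2: leaving or entering it takes about 10 to 15 N at a post; within about 0.06 rad of a station the table pulls itself to the exact position; elsewhere it stays where it is left (light friction).
- turntable (a joint): angle of the table (rad), about 0 at the start, positive anticlockwise from above. Aluminium disc 270 mm wide, top face 66 mm above the worktop, four round nests (black rings 92 mm wide, 4 mm high) 75 mm from the axis at base angles 0 (under the camera), 90, 180, 270 degrees. Bolt home: locked, its nose in a slot of the index plate under the disc, about 0.015 rad of play.
- post_fl (a point): top of one of the four round black push posts (14 mm thick, 17 mm at the head, 54 mm high above the disc, top 120 mm above the worktop), 124.5 mm from the axis, midway between nests; this one starts far left (base angle 45 degrees). A finger that meets a post with a flat side square to the push does not slip off it.
- post_nl (a point): top of the post that starts near left (base angle 135 degrees)
- post_nr (a point): top of the post that starts near right (base angle 225 degrees)
- post_fr (a point): top of the post that starts far right (base angle 315 degrees)
- lock_bolt (a joint): travel of the lock bolt outwards (along base -y, m): 0 = home, about 0.026 = resting in the rear notch, 0.032 = end. A spring pushes it home (3 N at 0, 4.7 N drawn back). It can only go home when the table stands at a station.
- bolt_handle (a joint): swing of the bolt's handle about the bolt's axis (rad): 0 = leaning 25 degrees to the near side (base -x), in the front notch (bolt home); 0.436 = upright, in the straight run of the gate; 0.873 = leaning 25 degrees to the far side (base +x), in the rear notch (bolt drawn back). Light friction; leaning over, it stays put.
- knob (a point): centre of the red ball knob (26 mm) of the handle, 78 mm from the bolt's axis, which runs 40 mm above the worktop along base -y; at the start 178 mm from the table's axis in base -y, 33 mm to the near side, 111 mm above the worktop; upright it is 118 mm up. Below it an 8 mm steel stem.
- gate: aluminium gate plate 5 mm thick round the stem, top 80.5 mm above the worktop, 68 mm wide, 160 to 224 mm from the table's axis; origin as index_base. Z-shaped slot 13 mm wide: front notch to the near side at travel 0, straight run along the bolt with the handle upright, rear notch to the far side at travel 0.028.
- camera_spot (a point): point on the camera's axis, over the nest under the camera, at dial height (106 mm above the worktop). The black camera with its white ring light (80 mm wide) hangs above it, from 240 to 333 mm above the worktop: keep gripper and wrist clear of it, going round by the near side.
- gauge_next: the gauge to be brought: round black-cased pressure gauge lying on its back, dial up, case 74 mm wide, 40 mm high, brass stem along its own -x, reaching 72 mm from the dial centre; lies in the left or the right nest (base angle 90 or 270 degrees), stem roughly to the far side. Origin under the middle of case and stem.
- dial_next (a point): centre of the dial glass of that gauge, 40 mm above its underside
- gauge_done: a gauge of the same kind, lying in the nest under the camera at the start, stem towards the table's axis
- dial_done (a point): centre of the dial glass of that gauge
- adaptor: brass pressure adaptor 27x31x40 mm, standing in the nest opposite to gauge_next; origin under its middle. The near nest is empty.
- parts_tray: bystander: blue parts tray 120x180x28 mm with two brass union nuts, left of the robot; origin under its centre, like all bystanders
- oil_bottle: bystander: white dropper bottle with red spout, 46 mm wide, 119 mm high
- small_case: bystander: small aluminium-edged case 135x154x126 mm
- weight_a: bystander: grey calibration weight 33 mm wide, 98 mm high
- weight_b: bystander: grey calibration weight 27 mm wide, 62 mm high
- white_dish: bystander: white lidded dish 103 mm wide, 25 mm high
There are look-alikes about, which are no part of the job. What is shaped like the gauge_next but pink or turquoise is not meant.

How it is judged:
On the way, in this order (a step that is already met when the one before it is completed fails the run):
1. the bolt is drawn back and parked, its handle laid over in the rear notch (value of joint lock_bolt above 0.022 m and value of joint bolt_handle above 0.65 rad), for 0.2 s.
2. with the bolt still parked, the other gauge has come under the camera (horizontal distance between dial_next and camera_spot below 0.012 m and value of joint lock_bolt above 0.022 m), for 0.2 s.
At the end, for the whole second after the job is handed in: The dial centre of the other gauge lies within 12 mm of the camera's axis, the table stands still, the bolt is home (within 4 mm) with its handle in the front notch (within 0.2 rad of fully over), and both gauges lie flat (horizontal distance between dial_next and camera_spot below 0.012 m and value of joint lock_bolt below 0.004 m and value of joint bolt_handle below 0.2 rad and velocity of joint turntable between -0.05 and 0.05 rad/s and angle between each of gauge_next, gauge_done's own z axis and vertical below 0.1 rad); the robot touches nothing.
It fails at once if the table is turned more than one station from where it started (value of joint turntable above 1.9 rad or value of joint turntable below -1.9 rad).
It fails at once if a gauge is handled: pressed by the robot with more than 3 N (contact force between any of the arm, the fingers and gauge_next above 3 N or contact force between any of the arm, the fingers and gauge_done above 3 N).
It fails at once if a gauge or the adaptor is lifted off the table, tipped or knocked out of its nest (angle between any of gauge_next, gauge_done's own z axis and vertical above 0.2 rad or angle between adaptor's own z axis and vertical above 0.3 rad or height (world z) of any of gauge_next, gauge_done, adaptor above 0.08 m or height (world z) of any of gauge_next, gauge_done, adaptor below 0.06 m or horizontal distance between any of dial_next, dial_done and index_base below 0.06 m or horizontal distance between any of dial_next, dial_done and index_base above 0.09 m or horizontal distance between adaptor and index_base below 0.04 m or horizontal distance between adaptor and index_base above 0.11 m).
It fails at once if a bystander is shifted by more than 20 mm (distance of any of parts_tray, oil_bottle, small_case, weight_a, weight_b, white_dish from where it was at the start of the episode above 0.02 m).
It also fails if it takes over 67 s, if anything falls off the work surface, if the arm or the gripper's body presses on something with over 40 N, if the wrist force passes 120 N, or if a joint passes its speed limit or range.

## Working session

There is one attempt and no reset: what is moved stays moved. The work goes in short steps, Python scripts to look and compute and a tool call to move; the robot and the scene stay as the last step left them, time stands still between calls to the robot, and variables do not carry over. Pictures are saved under pics/ and viewed, about 8 in all and at most 12, crops included, and the job is handed in when it is done.

Besides the shell and the picture viewer there is one more tool, called after ">>>" as a command line: name --argument value ..., lists and objects as JSON in quotes. carry_out: Moves the arm, as the interface text tells. Its arguments: {"type":"object","properties":{"motion":{"type":"array","items":{"type":"object","properties":{"travel":{"type":"array","items":{"type":"number"}},"rotation":{"type":"array","items":{"type":"number"}}}}},"jaw":{"type":"number"}},"required":["motion"]}

```bash
mkdir -p pics; ls; cat > h.py <<'E'
from bench import *
import numpy as np, cv2
def snap(cam,fn=None):
    p,d=grab_frame(cam)
    if fn: cv2.imwrite('pics/'+fn,cv2.cvtColor(p,cv2.COLOR_RGB2BGR))
    return p,d
def rays(cam,uv):
    c=camera_params(cam); uv=np.atleast_2d(uv).astype(float)
    K=np.array([[c['fx'],0,c['cx']],[0,c['fy'],c['cy']],[0,0,1]])
    n=cv2.undistortPoints(uv.reshape(-1,1,2),K,np.array([c['k1'],0,0,0,0.])).reshape(-1,2)
    return n,np.array(c['T'])
def atdepth(cam,uv,z):
    n,T=rays(cam,uv); z=np.asarray(z).reshape(-1,1)
    P=np.hstack([n*z,z]); return P@T[:3,:3].T+T[:3,3]
def atheight(cam,uv,h):
    n,T=rays(cam,uv); D=np.hstack([n,np.ones((len(n),1))])@T[:3,:3].T; o=T[:3,3]
    return o+D*((h-o[2])/D[:,2:3])
def proj(cam,X):
    c=camera_params(cam);T=np.linalg.inv(np.array(c['T']));p=np.atleast_2d(X)@T[:3,:3].T+T[:3,3]
    n=p[:,:2]/p[:,2:];r2=(n**2).sum(1,keepdims=True);n=n*(1+c['k1']*r2)
    return n*[c['fx'],c['fy']]+[c['cx'],c['cy']]
E
python3 - <<'E'
from h import *
print(get_obs())
for c in ('side','top'):
    snap(c,c+'1.png'); print(c,camera_params(c))
for cam in('top','side'):
  for t in ('index_base','knob','gate','post_fl','detent_block','gauge_next','adaptor'):
    for s in silhouettes(cam,t)[:5]:
        v,u=np.nonzero(s['pixels']); print(cam,t,round(s['conf'],2),s['box'],round(u.mean()),round(v.mean()))
E
```

```text
pics
{'time': 0.0, 'qpos': array([-1.36002781e+00,  3.20328060e-01,  1.56566573e+00,  1.72094503e-05,
        1.25739105e+00, -1.99794198e-02]), 'qd': array([-1.58776192e-04, -1.28714672e-03, -7.32855558e-04, -2.36664013e-04,
        1.08883004e-04, -2.34201080e-05]), 'joint_efforts': array([ 8.26476498e-04, -4.15509295e+01, -2.34160584e+01,  9.15660576e-05,
        8.37869971e-03, -5.37891864e-06]), 'eef_pos': array([ 0.13143063, -0.5593247 ,  0.24446662]), 'ee_rot': array([ 7.83804674e-01, -6.21006787e-01, -6.85897616e-04, -5.76710633e-04]), 'contact_force': array([-0.06976975,  0.88290204, -0.62004829]), 'torque': array([-0.00635386,  0.03224195,  0.00791193]), 'gripper_width': 0.08551976829823442}
side {'fx': 417.4366422097129, 'fy': 417.4366422097129, 'cx': 310.51542563023014, 'cy': 197.42404626440185, 'k1': -0.1107709037316903, 'T': array([[-0.99571284, -0.02872686,  0.0879244 ,  0.43162513],
       [-0.09107986,  0.47032006, -0.87778329,  1.10633718],
       [-0.01613665, -0.88202824, -0.47092016,  0.74661474],
       [ 0.        ,  0.        ,  0.        ,  1.        ]])}
top
[... 765 characters left out ...]
_next 0.7 [294.6, 241.5, 21.9, 27.1] 304 258
top gauge_next 0.67 [235.8, 177.8, 20.6, 28.3] 246 195
top gauge_next 0.6 [245.4, 104.2, 24.7, 23.9] 254 117
top adaptor 0.56 [189.5, 157.3, 77.9, 77.6] 224 200
side index_base 0.93 [221.7, 161.8, 128.2, 125.3] 285 237
side gate 0.66 [306.3, 219.0, 27.1, 21.2] 321 228
side post_fl 0.92 [248.7, 228.8, 103.6, 56.2] 310 266
side gauge_next 0.94 [285.4, 233.0, 36.9, 25.4] 307 243
side gauge_next 0.85 [197.8, 243.4, 25.4, 29.2] 208 258
side gauge_next 0.69 [311.2, 155.6, 37.2, 48.2] 328 179
side gauge_next 0.57 [359.7, 217.6, 28.1, 19.7] 377 227
side gauge_next 0.24 [398.8, 290.7, 64.0, 69.8] 431 326
side adaptor 0.56 [282.4, 270.6, 13.2, 13.6] 288 278
```

```bash
python3 - <<'E'
import cv2
a=cv2.imread('pics/top1.png')[90:250,140:340]; cv2.imwrite('pics/t1c.png',cv2.resize(a,None,fx=4,fy=3.75*4/3.75*0.9375,interpolation=cv2.INTER_CUBIC))
a=cv2.imread('pics/side1.png'); cv2.imwrite('pics/s1c.png',cv2.resize(a[130:330,180:440],None,fx=3,fy=3,interpolation=cv2.INTER_CUBIC))
E
```

```text
(no output)
```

View pics/t1c.png

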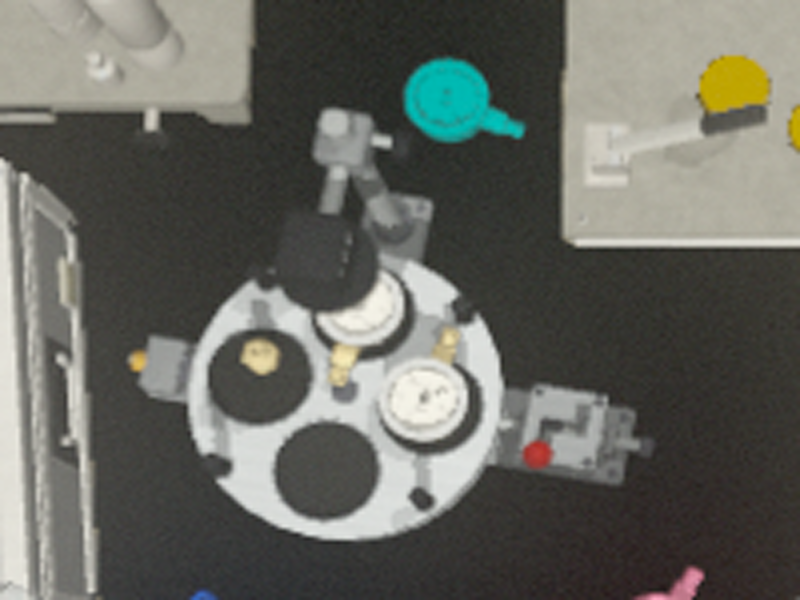

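View pics/s1c.png

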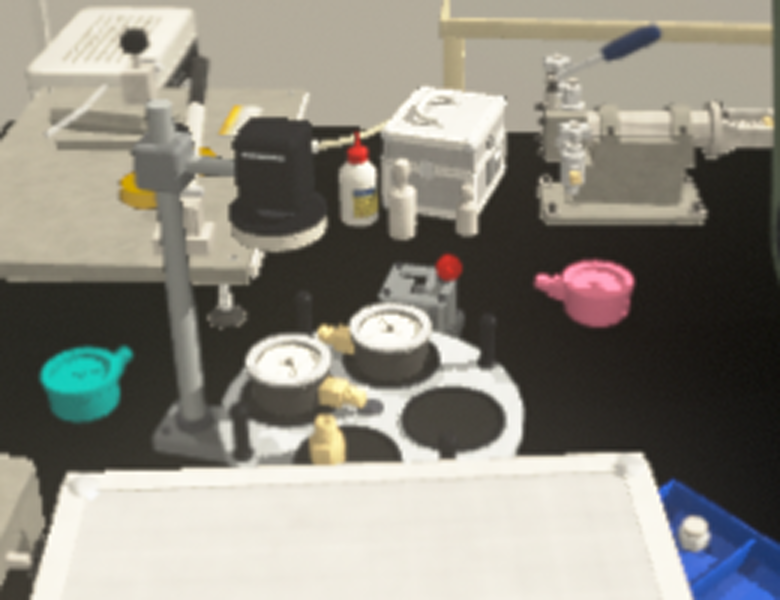

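View pics/side1.png

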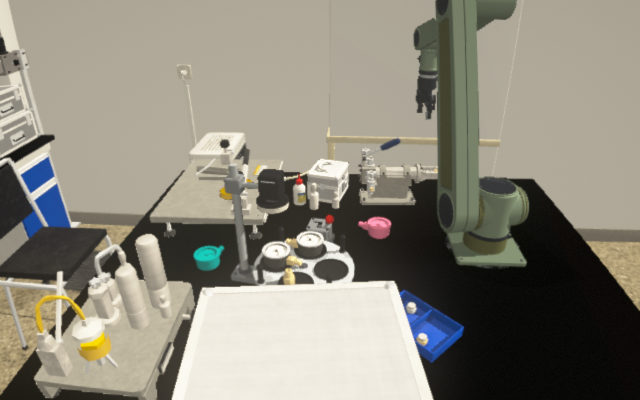

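The right nest (crop 425,400) holds gauge_next and the adaptor is in the left nest, so the table turns +90° (anticlockwise). Next I'll find the base frame.

```bash
python3 - <<'E'
from h import *
from scipy.optimize import least_squares
p,d=snap('top')
f=lambda x,y:(140+x/4,90+y/3.75)
posts=np.array([f(265,278),f(218,465),f(422,497),f(465,308)])  # fl nl nr fr
W=atheight('top',posts,.12)[:,:2]; print(W)
ang=np.radians([45,135,225,315])
def m(q,a,r): return np.c_[q[0]+r*np.cos(a+q[2]),q[1]+r*np.sin(a+q[2])]
s=least_squares(lambda q:(m(q,ang,.1245)-W).ravel(),[.55,.1,0]); print('posts',s.x,s.fun.round(4))
# disc rim hough
hsv=cv2.cvtColor(p,cv2.COLOR_RGB2HSV)
mask=((hsv[...,2]>150)&(hsv[...,1]<40)).astype(np.uint8); mask[:, :184]=0; mask[:,268:]=0; mask[:150]=0;mask[240:]=0
v,u=np.nonzero(mask); P=atheight('top',np.c_[u,v],.066)[:,:2]
q=np.array([s.x[0],s.x[1]]); hull=cv2.convexHull(P.astype(np.float32)).reshape(-1,2)
r=least_squares(lambda q:np.hypot(*(hull-q[:2]).T)-.135,q,loss='soft_l1',f_scale=.002); print('disc',r.x,r.fun.round(3))
red=((hsv[...,0]<6)|(hsv[...,0]>174))&(hsv[...,1]>150)&(hsv[...,2]>80); red[:190]=0;red[225:]=0;red[:,:260]=0;red[:,300:]=0
v,u=np.nonzero(red); k=atheight('top',[[u.mean(),v.mean()]],.113); print('knob',len(u),u.mean(),v.mean(),k, d[int(v.mean()),int(u.mean())], atdepth('top',[[u.mean(),v.mean()]],[d[int(v.mean()),int(u.mean())]+.01]))
# side knob
ps,ds=snap('side'); h2=cv2.cvtColor(ps,cv2.COLOR_RGB2HSV)
red=((h2[...,0]<6)|(h2[...,0]>174))&(h2[...,1]>150)&(h2[...,2]>80); red[:205]=0;red[230:]=0;red[:,:310]=0;red[:,345:]=0
v,u=np.nonzero(red); print('knob side',len(u),atheight('side',[[u.mean(),v.mean()]],.111))
# side disc centre: posts tops side crop (304,295)?fl..., 
S=np.array([[180+x/3,130+y/3] for x,y in [(240,408),(488,320),(304,296)]]);print('side posts fl? nr fr',atheight('side',S,.12))
for c in ('index_base',):
    pass
# left obstacle
for uv in [(150,140),(155,180),(160,215),(145,200)]:
    print(uv,atdepth('top',[uv],[d[uv[1],uv[0]]]).round(3))
for nm in ('weight_a','small_case','oil_bottle','white_dish','parts_tray'):
    for x in silhouettes('top',nm)[:2]:
        if x['conf']>.4:
            v,u=np.nonzero(x['pixels']&(d>0)); print(nm,round(x['conf'],2),np.median(atdepth('top',np.c_[u,v],d[v,u]),0).round(3))
E
```

```text
[[0.63243957 0.28613107]
 [0.46213636 0.31470754]
 [0.43800071 0.14470225]
 [0.60945784 0.1166414 ]]
posts [ 0.53550862  0.21554556 -0.15113785] [ 0.0034  0.0032 -0.0004  0.0011 -0.0028 -0.0029 -0.0002 -0.0014]
disc [0.5404202 0.2227438] [-0.002 -0.003 -0.004 -0.001  0.017  0.016  0.015  0.014  0.006  0.001
 -0.001 -0.001  0.    -0.    -0.001 -0.001 -0.001 -0.001 -0.001 -0.
 -0.001 -0.001 -0.001 -0.001 -0.001  0.    -0.    -0.001 -0.001 -0.001
 -0.001 -0.001 -0.001 -0.001 -0.     0.     0.001  0.002  0.001  0.001
  0.002  0.003  0.007  0.009  0.009 -0.001 -0.001 -0.001 -0.003 -0.001
 -0.    -0.   ]
knob 31 273.7096774193548 210.70967741935485 [[0.48085193 0.05338702 0.113     ]] 1.7152699 [[0.48047436 0.05318746 0.11578651]]
knob side 60 [[0.48284816 0.04979361 0.111     ]]
side posts fl? nr fr [[0.63988126 0.30174058 0.12      ]
 [0.44110849 0.15773211 0.12      ]
 [0.61340806 0.12859518 0.12      ]]
(150, 140) [[0.717 0.488 0.098]]
(155, 180) [[0.586 0.474 0.054]]
(160, 215) [[0.467 0.456 0.025]]
(145, 200) [[0.494 0.459 0.189]]
weight_a 0.54 [ 0.544 -0.206  0.058]
small_case 0.57 [ 0.496 -0.312  0.111]
oil_bottle 0.7 [ 0.598 -0.237  0.071]
white_dish 0.95 [ 0.49  -0.496  0.023]
parts_tray 0.57 [0.254 0.367 0.004]
```

```bash
python3 - <<'E'
from h import *
p,d=snap('top'); v,u=np.nonzero(d>0); P=atdepth('top',np.c_[u,v],d[v,u])
ps,ds=snap('side'); v,u=np.nonzero(ds>0); P=np.vstack([P,atdepth('side',np.c_[u,v],ds[v,u])])
b=.05
print('rows x, cols y'); ys=np.arange(-.65,.5,b); print('      ',' '.join('%4d'%round(y*100) for y in ys))
for x in np.arange(.05,.8,b):
    print('%.2f  '%x,' '.join('%4d'%(1000*np.percentile(P[m,2],98)) if (m:=(P[:,0]>=x)&(P[:,0]<x+b)&(P[:,1]>=y)&(P[:,1]<y+b)).sum()>3 else '  --' for y in ys))
# base frame projection check
C=np.array([.5405,.2225]);a=-.15;R=np.array([[np.cos(a),-np.sin(a)],[np.sin(a),np.cos(a)]])
W=lambda x,y,z:np.r_[C+R@[x,y],z]
im=cv2.cvtColor(p,cv2.COLOR_RGB2BGR)
im2=cv2.resize(im[110:240,160:310],None,fx=5,fy=4.5,interpolation=cv2.INTER_CUBIC) 
pts=[W(.1245*np.cos(t),.1245*np.sin(t),.12) for t in np.radians([45,135,225,315])]+[W(-.033,-.178,.111),W(0,0,.066),W(-.075,0,.07),W(0,.075,.07)]+[W(x,y,.0805) for x in(-.034,.034) for y in(-.16,-.224)]+[W(.135*np.cos(t),.135*np.sin(t),.066) for t in np.arange(0,6.28,.2)]
for q in pts:
    x,y=proj('top',q)[0]; cv2.circle(im2,(int((x-160+.5)*5),int((y-110+.5)*4.5)),3,(0,255,0),1)
cv2.imwrite('pics/ov.png',im2)
E
```

```text
rows x, cols y
        -65  -60  -55  -50  -45  -40  -35  -30  -25  -20  -15  -10   -5    0    5   10   15   20   25   30   35   40   45
0.05    574  601  614  628  649  673  693  714  745  755  748  640  528  387  248   12    6    6    7    8    6    6    6
0.10    349  591  587  345  646  666  688  707  738  758  755  693  554  412  269    7    9    7    7    7    7    6    6
0.15    341  591  606  622  634  630  140  139  727  757  755  699  555  360    7    7    7    8    7   27   29   28    7
0.20     --   --    6    8    7    8  137  136    9    7    8    8    7    8    7    7    6    7   27   28   17   27   27
0.25     --   --    7    8    8    9  240  238   12    7    6   41   40    7    6    9    7    8   29   23   23   29   15
0.30     --   --    5    9    8    9  213  219  117  161    8   44   43    8    6    7    6    9   26   28   30  204  205
0.35     --   --    4    6  158  162  173  183  150  159    8   40   41    6    7    7    7    8   10   25    8  203  204
0.40     --   --   28   27    8  116  116   93    7    9    7    8    6    7    8  118  117   73   72   67   
[... 166 characters left out ...]
  123  128  125  112   62    8    8   78   87   85  109  109   83   73   75   68   40  204
0.55     -- -131   10   48   70  112  118  117   96   58    8    7    7    9   70  107  331  332  107  102   67   51  204
0.60     --   --    6    7    6    7   88   91  108    7    7    6    7    7    8  120  334  334  258  118    7    8  204
0.65     --   --    8    8   93   97   97  100   97   98   98   97   99   97    7   10  315  312  113   30    8    9  205
0.70     --   --    8    7   99  102  103  105  100  102  251  230  193  148    7  303  345  340   11    9    8    7  205
0.75     --   --    5    8  102  102  104  103  111  116  260  243  200  150    9   34   39    4    7    9   10   57    9
```

View pics/ov.png

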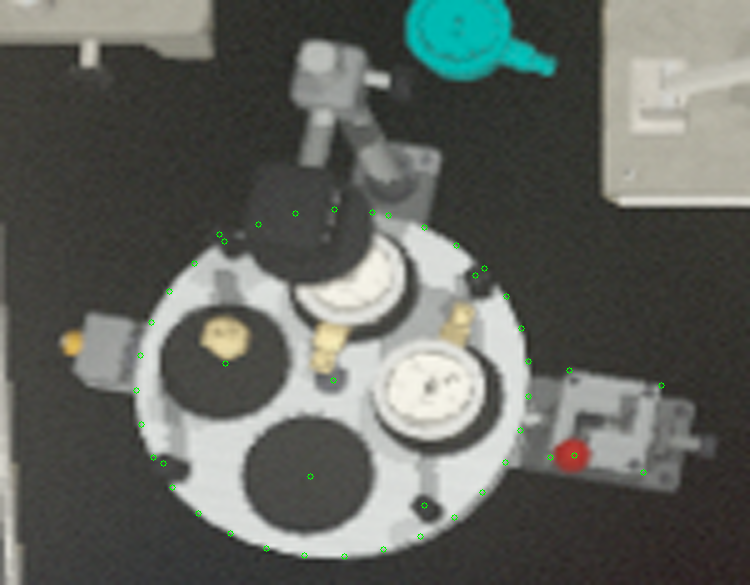

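The overlay matches the disc, knob and gate, so I'll use centre (0.5405, 0.2225) and yaw −0.15. The tester on the right is up to 0.24 m high, so I'll travel above it.

```bash
cat >> h.py <<'E'
from scipy.spatial.transform import Rotation as Ro
C=np.array([.5405,.2225]);A=-.15
def W(x,y,z): return np.array([C[0]+np.cos(A)*x-np.sin(A)*y,C[1]+np.sin(A)*x+np.cos(A)*y,z])
def go(p,base_head_deg,o=None):
    """units to reach world tcp p with tool down, tool x at given base heading"""
    o=o or get_obs(); R0=Ro.from_quat(o['ee_rot']); h=np.radians(base_head_deg)+A
    x=np.array([np.cos(h),np.sin(h),0]);z=np.array([0,0,-1.]);R1=Ro.from_matrix(np.c_[x,np.cross(z,x),z])
    print('t',round(o['time'],2),'at',o['eef_pos'].round(4),'F',o['contact_force'].round(1),'w',round(o['gripper_width'],4),'q',o['qpos'].round(2))
    print('  travel',(R0.inv().apply(np.asarray(p)-o['eef_pos'])/.025).round(2),'rot',((R0.inv()*R1).as_rotvec(degrees=True)/6).round(2))
E
python3 - <<'E'
from h import *
o=get_obs(); go(np.r_[o['eef_pos'][:2],.38],90); go(W(-.033,-.178,.38),90); go(np.array([.33,-.25,.38]),90)
E
```

```text
t 1.25 at [ 0.1315 -0.5598  0.2453] F [0.5 0.9 0.6] w 0.0854 q [-1.36  0.32  1.56 -0.    1.26 -0.02]
  travel [ 0.    0.   -5.39] rot [  0.     0.   -26.36]
t 1.25 at [ 0.1315 -0.5598  0.2453] F [0.5 0.9 0.6] w 0.0854 q [-1.36  0.32  1.56 -0.    1.26 -0.02]
  travel [-20.6  -19.21  -5.39] rot [  0.     0.   -26.36]
t 1.25 at [ 0.1315 -0.5598  0.2453] F [0.5 0.9 0.6] w 0.0854 q [-1.36  0.32  1.56 -0.    1.26 -0.02]
  travel [-10.25 -10.56  -5.39] rot [  0.     0.   -26.36]
```

>>> carry_out --motion '[{"travel":[0,0,-1.6],"rotation":[0,0,-1]},{"travel":[0,0,-3.2],"rotation":[0,0,-2]},{"travel":[0,0,-4.8],"rotation":[0,0,-3]},{"travel":[-1,-1,-5.4],"rotation":[0,0,-4]},{"travel":[-2,-1.9,-5.4],"rotation":[0,0,-5]},{"travel":[-3,-2.8,-5.4],"rotation":[0,0,-6]},{"travel":[-4,-3.7,-5.4],"rotation":[0,0,-7]},{"travel":[-5,-4.6,-5.4],"rotation":[0,0,-8]}]' --jaw 50

```text
time: 1.92
eef_pos: [0.2153, -0.4103, 0.3805]
ee_rot: [0.969, -0.246, 0.0, 0.0]
contact_force: [1.2, -0.3, -0.3]
gripper_width: 0.05
```

```bash
python3 -c "
from h import *
go(W(-.033,-.178,.38),90)"
```

```text
t 1.92 at [ 0.2153 -0.4103  0.3805] F [ 1.2 -0.3 -0.3] w 0.05 q [-1.11  0.08  1.54  0.    1.52 -0.61]
  travel [ 5.300e-01 -2.131e+01  2.000e-02] rot [ 1.000e-02 -0.000e+00 -1.832e+01]
```

>>> carry_out --motion '[{"travel":[0,-1.4,0],"rotation":[0,0,-1.1]},{"travel":[0,-2.8,0],"rotation":[0,0,-2.2]},{"travel":[0,-4.2,0],"rotation":[0,0,-3.3]},{"travel":[0,-5.6,0],"rotation":[0,0,-4.4]},{"travel":[0,-7,0],"rotation":[0,0,-5.5]},{"travel":[0,-8.4,0],"rotation":[0,0,-6.6]},{"travel":[0,-9.8,0],"rotation":[0,0,-7.7]},{"travel":[0,-11,0],"rotation":[0,0,-8.8]}]'

```text
time: 2.58
eef_pos: [0.3477, -0.1687, 0.3806]
ee_rot: [0.977, 0.211, 0.0, 0.0]
contact_force: [1.4, -0.9, -0.4]
gripper_width: 0.0498
```

```bash
python3 -c "
from h import *
go(W(-.033,-.178,.3),90)"
```

```text
t 2.58 at [ 0.3477 -0.1687  0.3806] F [ 1.4 -0.9 -0.4] w 0.0498 q [-0.48 -0.05  1.67  0.    1.52 -0.91]
  travel [ 8.5  -5.82  3.23] rot [ 0.01 -0.01 -9.5 ]
```

>>> carry_out --motion '[{"travel":[1.1,-0.8,0],"rotation":[0,0,-1.1]},{"travel":[2.2,-1.5,0],"rotation":[0,0,-2.2]},{"travel":[3.4,-2.3,0.6],"rotation":[0,0,-3.3]},{"travel":[4.5,-3.1,1.2],"rotation":[0,0,-4.4]},{"travel":[5.6,-3.8,1.8],"rotation":[0,0,-5.5]},{"travel":[6.7,-4.6,2.4],"rotation":[0,0,-6.6]},{"travel":[7.8,-5.3,3],"rotation":[0,0,-7.7]},{"travel":[8.5,-5.8,3.2],"rotation":[0,0,-8.8]}]'

```text
time: 3.25
eef_pos: [0.4826, 0.0506, 0.298]
ee_rot: [0.781, 0.624, -0.001, -0.001]
contact_force: [-0.9, -0.3, -0.1]
gripper_width: 0.0506
```

```bash
python3 -c "
from h import *
go(W(-.033,-.178,.2),90);go(W(-.033,-.178,.106),90)"
```

```text
t 3.25 at [0.4826 0.0506 0.298 ] F [-0.9 -0.3 -0.1] w 0.0506 q [ 0.08  0.15  1.66  0.    1.33 -1.27]
  travel [ 0.02 -0.05  3.92] rot [-0.03  0.   -0.69]
t 3.25 at [0.4826 0.0506 0.298 ] F [-0.9 -0.3 -0.1] w 0.0506 q [ 0.08  0.15  1.66  0.    1.33 -1.27]
  travel [ 0.02 -0.04  7.68] rot [-0.03  0.   -0.69]
```

>>> carry_out --motion '[{"travel":[0,0,1.3],"rotation":[0,0,-0.5]},{"travel":[0,0,2.6],"rotation":[0,0,-0.7]},{"travel":[0,0,3.9],"rotation":[0,0,-0.7]},{"travel":[0,0,5],"rotation":[0,0,-0.7]},{"travel":[0,-0.05,6],"rotation":[0,0,-0.7]},{"travel":[0,-0.05,6.8],"rotation":[0,0,-0.7]},{"travel":[0,-0.05,7.4],"rotation":[0,0,-0.7]},{"travel":[0,-0.05,7.6],"rotation":[0,0,-0.7]}]'

```text
time: 3.92
eef_pos: [0.4796, 0.0484, 0.1081]
ee_rot: [0.76, 0.65, -0.002, -0.001]
contact_force: [0.1, -0.0, -0.2]
gripper_width: 0.05
```

```bash
python3 -c "
from h import *
go(W(-.033,-.178,.107),90)
a=[cv2.cvtColor(snap(c)[0],cv2.COLOR_RGB2BGR) for c in('side','top')]
b=[cv2.resize(a[0][170:260,260:360],None,fx=4,fy=4,interpolation=2),cv2.resize(a[1][160:250,230:330],None,fx=4,fy=4,interpolation=2)]
cv2.imwrite('pics/k1.png',np.hstack(b))"
```

```text
t 3.92 at [0.4796 0.0484 0.1081] F [ 0.1 -0.  -0.2] w 0.05 q [ 0.08  0.31  1.97 -0.    0.87 -1.34]
  travel [0.13 0.05 0.04] rot [-0.04  0.01 -0.06]
```

View pics/k1.png

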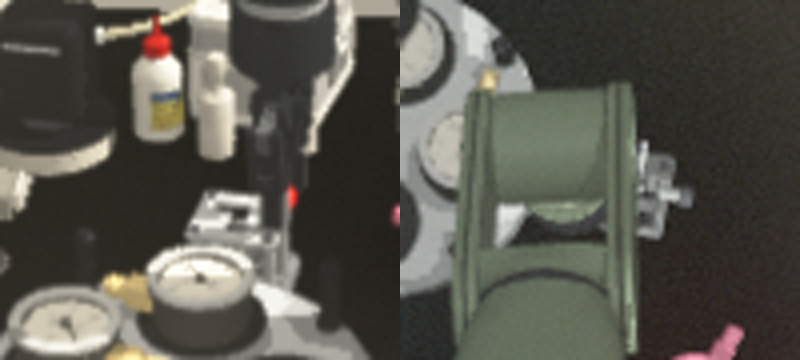

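```bash
python3 -c "
from h import *
p,d=snap('side'); h2=cv2.cvtColor(p,cv2.COLOR_RGB2HSV)
red=((h2[...,0]<6)|(h2[...,0]>174))&(h2[...,1]>130)&(h2[...,2]>60); red[:205]=0;red[235:]=0;red[:,:310]=0;red[:,345:]=0
v,u=np.nonzero(red);print(sorted(zip(u,v)))
o=get_obs();t=o['eef_pos']+[0,0,.004]; R=Ro.from_quat(o['ee_rot']).as_matrix()
for s in(-1,1): 
  for w in (-.011,.011): print('finger',s,w,proj('side',t+R[:,0]*s*.04+R[:,1]*w).round(1))
print('tip z',proj('side',t-[0,0,.018]), 'knob',proj('side',W(-.033,-.178,.111)),proj('side',W(-.033-.013,-.178,.111)),proj('side',W(-.02,-.178,.111)))
print(R.round(2))
print(d[205:228:2,318:338].round(2))
"
```

```text
[(np.int64(332), np.int64(216)), (np.int64(332), np.int64(217)), (np.int64(332), np.int64(218)), (np.int64(332), np.int64(219)), (np.int64(332), np.int64(220)), (np.int64(332), np.int64(221)), (np.int64(333), np.int64(216)), (np.int64(333), np.int64(217)), (np.int64(333), np.int64(218)), (np.int64(333), np.int64(219)), (np.int64(333), np.int64(220)), (np.int64(333), np.int64(221)), (np.int64(334), np.int64(218)), (np.int64(334), np.int64(219)), (np.int64(334), np.int64(220))]
finger -1 -0.011 [[336.1 211. ]]
finger -1 0.011 [[329.  210.3]]
finger 1 -0.011 [[330.7 224.7]]
finger 1 0.011 [[323.2 223.8]]
tip z [[329.76247801 222.45957374]] knob [[329.82276048 218.81979273]] [[334.1566889  219.30265239]] [[325.50727492 218.33852372]]
[[ 0.16  0.99  0.  ]
 [ 0.99 -0.16 -0.  ]
 [ 0.    0.   -1.  ]]
[[1.5  1.53 1.54 1.14 1.14 1.14 1.14 1.13 1.13 1.13 1.13 1.13 1.15 1.24
  1.18 1.18 1.18 1.24 1.24 1.5 ]
 [1.51 1.52 1.51 1.14 1.14 1.14 1.14 1.14 1.14 1.14 1.15 1.14 1.15 1.18
  1.18 1.17 1.18 1.24 1.51 1.51]
 [1.51 1.51 1.51 1.15 1.15 1.15 1.15 1.15 1.14 1.15 1.15 1.14 1.15 1.18
  1.18 1.24 1.
[... 261 characters left out ...]
1.17 1.17 1.17 1.17 1.16 1.15 1.17 1.18
  1.18 1.25 1.25 1.26 1.47 1.47]
 [1.46 1.45 1.46 1.45 1.17 1.17 1.17 1.17 1.16 1.17 1.17 1.16 1.17 1.19
  1.22 1.23 1.25 1.46 1.46 1.45]
 [1.29 1.29 1.29 1.29 1.29 1.29 1.2  1.19 1.19 1.2  1.19 1.19 1.19 1.19
  1.22 1.22 1.44 1.44 1.44 1.45]
 [1.29 1.28 1.28 1.28 1.28 1.28 1.2  1.2  1.19 1.19 1.19 1.19 1.2  1.2
  1.22 1.23 1.43 1.43 1.43 1.43]
 [1.42 1.42 1.42 1.42 1.27 1.27 1.21 1.2  1.2  1.2  1.19 1.19 1.21 1.2
  1.42 1.42 1.42 1.42 1.42 1.42]
 [1.31 1.31 1.31 1.31 1.26 1.26 1.21 1.2  1.2  1.2  1.2  1.2  1.21 1.2
  1.41 1.41 1.41 1.41 1.41 1.41]
 [1.31 1.31 1.31 1.31 1.25 1.25 1.25 1.22 1.21 1.21 1.21 1.21 1.21 1.21
  1.39 1.4  1.4  1.4  1.4  1.4 ]]
```

Predicted and seen knob edges agree (u≈334), so I'll close on it.

>>> carry_out --motion '[{"travel":[0.1,0.05,0],"rotation":[0,0,0]},{"travel":[0.1,0.05,0],"rotation":[0,0,0]},{"travel":[0.1,0.05,0],"rotation":[0,0,0]},{"travel":[0.1,0.05,0],"rotation":[0,0,0]},{"travel":[0.1,0.05,0],"rotation":[0,0,0]},{"travel":[0.1,0.05,0],"rotation":[0,0,0]}]' --jaw 20

```text
time: 4.57
eef_pos: [0.4839, 0.0509, 0.1117]
ee_rot: [0.76, 0.65, 0.001, 0.001]
contact_force: [-0.3, -0.2, 6.5]
gripper_width: 0.0228
```

```bash
python3 -c "
from h import *
go(W(0,-.178,.114),90);go(W(0,-.204,.114),90);go(W(.033,-.206,.106),90)"
```

```text
t 4.57 at [0.4839 0.0509 0.1117] F [-0.3 -0.2  6.5] w 0.0228 q [ 0.08  0.31  1.96 -0.    0.87 -1.33]
  travel [ 0.01  1.21 -0.09] rot [ 0.03 -0.01 -0.06]
t 4.57 at [0.4839 0.0509 0.1117] F [-0.3 -0.2  6.5] w 0.0228 q [ 0.08  0.31  1.96 -0.    0.87 -1.33]
  travel [-1.03  1.22 -0.09] rot [ 0.03 -0.01 -0.06]
t 4.57 at [0.4839 0.0509 0.1117] F [-0.3 -0.2  6.5] w 0.0228 q [ 0.08  0.31  1.96 -0.    0.87 -1.33]
  travel [-1.1   2.54  0.24] rot [ 0.03 -0.01 -0.06]
```

Width 22.8 mm with the arm pushed up and to the far side means the grip is off the ball's equator. I'll reopen and re-centre lower and slightly nearer.

>>> carry_out --motion '[{"travel":[0.1,0,0],"rotation":[0,0,0]},{"travel":[0.1,0,0],"rotation":[0,0,0]},{"travel":[0.1,0,0],"rotation":[0,0,0]},{"travel":[0,-0.1,0.1],"rotation":[0,0,0]},{"travel":[0,-0.1,0.2],"rotation":[0,0,0]},{"travel":[0,-0.1,0.2],"rotation":[0,0,0]}]' --jaw 40

```text
time: 5.07
eef_pos: [0.4795, 0.051, 0.1046]
ee_rot: [0.76, 0.65, -0.001, -0.0]
contact_force: [0.1, -0.1, -0.5]
gripper_width: 0.0401
```

>>> carry_out --motion '[{"travel":[0,0,0],"rotation":[0,0,0]},{"travel":[0,0,0],"rotation":[0,0,0]},{"travel":[0,0,0],"rotation":[0,0,0]},{"travel":[0,0,0],"rotation":[0,0,0]},{"travel":[0,0,0],"rotation":[0,0,0]}]' --jaw 20

```text
time: 5.48
eef_pos: [0.4802, 0.0514, 0.1054]
ee_rot: [0.76, 0.65, 0.0, -0.0]
contact_force: [-2.6, 2.5, 0.7]
gripper_width: 0.023
```

```bash
python3 -c "
from h import *
go(W(-.033,-.178,.106),90)"
```

```text
t 5.48 at [0.4802 0.0514 0.1054] F [-2.6  2.5  0.7] w 0.023 q [ 0.08  0.32  1.97  0.    0.85 -1.33]
  travel [ 0.01  0.04 -0.03] rot [-0.   -0.   -0.07]
```

>>> carry_out --motion '[{"travel":[0,0.15,-0.06],"rotation":[0,0,0]},{"travel":[0,0.32,-0.12],"rotation":[0,0,0]},{"travel":[0,0.48,-0.17],"rotation":[0,0,0]},{"travel":[0,0.65,-0.22],"rotation":[0,0,0]},{"travel":[0,0.82,-0.25],"rotation":[0,0,0]},{"travel":[0,1.0,-0.27],"rotation":[0,0,0]},{"travel":[0,1.16,-0.28],"rotation":[0,0,0]},{"travel":[0,1.3,-0.29],"rotation":[0,0,0]}]'

```text
time: 6.15
eef_pos: [0.513, 0.0461, 0.1128]
ee_rot: [0.76, 0.65, 0.0, 0.0]
contact_force: [0.2, 3.3, 1.2]
gripper_width: 0.0229
```

```bash
python3 -c "
from h import *
go(W(0,-.178,.113),90);go(W(0,-.206,.113),90)
a=[cv2.cvtColor(snap(c)[0],cv2.COLOR_RGB2BGR) for c in('side','top')]
b=[cv2.resize(a[0][170:260,260:360],None,fx=4,fy=4,interpolation=2),cv2.resize(a[1][160:250,230:330],None,fx=4,fy=4,interpolation=2)]
cv2.imwrite('pics/k2.png',np.hstack(b))"
```

```text
t 6.15 at [0.513  0.0461 0.1128] F [0.2 3.3 1.2] w 0.0229 q [ 0.07  0.35  1.89 -0.    0.9  -1.35]
  travel [ 0.02  0.03 -0.01] rot [ 0.   -0.   -0.06]
t 6.15 at [0.513  0.0461 0.1128] F [0.2 3.3 1.2] w 0.0229 q [ 0.07  0.35  1.89 -0.    0.9  -1.35]
  travel [-1.1   0.04 -0.01] rot [ 0.   -0.   -0.06]
```

View pics/k2.png

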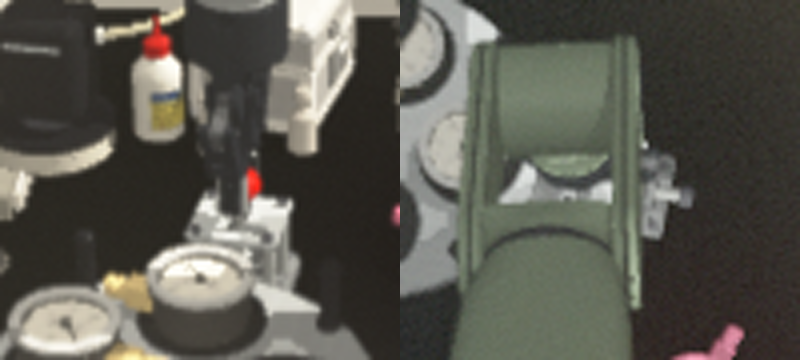

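The knob came along (red at 252,183), and the handle is upright. Now I'll draw the bolt back.

>>> carry_out --motion '[{"travel":[-0.15,0.02,0],"rotation":[0,0,0]},{"travel":[-0.35,0.02,0],"rotation":[0,0,0]},{"travel":[-0.55,0.02,0],"rotation":[0,0,0]},{"travel":[-0.75,0.02,0],"rotation":[0,0,0]},{"travel":[-0.95,0.02,0],"rotation":[0,0,0]},{"travel":[-1.1,0.02,0],"rotation":[0,0,0]},{"travel":[-1.12,0.02,0],"rotation":[0,0,0]},{"travel":[-1.12,0.02,0],"rotation":[0,0,0]}]'

```text
time: 6.92
eef_pos: [0.5143, 0.0204, 0.1132]
ee_rot: [0.761, 0.648, 0.007, 0.003]
contact_force: [13.2, 10.2, -9.0]
gripper_width: 0.022
```

```bash
python3 -c "
from h import *
go(W(0,-.206,.113),90);go(W(.033,-.206,.106),90)"
```

```text
t 6.92 at [0.5143 0.0204 0.1132] F [13.2 10.2 -9. ] w 0.022 q [ 0.01  0.35  1.9   0.01  0.88 -1.4 ]
  travel [-0.09 -0.17  0.  ] rot [ 0.12 -0.06 -0.1 ]
t 6.92 at [0.5143 0.0204 0.1132] F [13.2 10.2 -9. ] w 0.022 q [ 0.01  0.35  1.9   0.01  0.88 -1.4 ]
  travel [-0.08  1.15  0.3 ] rot [ 0.12 -0.06 -0.1 ]
```

Side force of 13 N suggests the stem rubs on the near wall of the slot. I'll ease it to the far side and pull a bit more.

>>> carry_out --motion '[{"travel":[0,0.1,0],"rotation":[0,0,0]},{"travel":[0,0.2,0],"rotation":[0,0,0]},{"travel":[-0.06,0.2,0],"rotation":[0,0,0]},{"travel":[-0.12,0.2,0],"rotation":[0,0,0]},{"travel":[-0.12,0.2,0],"rotation":[0,0,0]}]'

```text
time: 7.33
eef_pos: [0.5147, 0.0152, 0.1129]
ee_rot: [0.761, 0.649, 0.002, 0.001]
contact_force: [3.5, 5.3, -1.3]
gripper_width: 0.0223
```

```bash
python3 -c "
from h import *
go(W(0,-.206,.113),90);go(W(.033,-.206,.106),90)
p,d=snap('side'); h2=cv2.cvtColor(p,cv2.COLOR_RGB2HSV)
red=((h2[...,0]<6)|(h2[...,0]>174))&(h2[...,1]>130)&(h2[...,2]>60); red[:190]=0;red[235:]=0;red[:,:305]=0;red[:,345:]=0
v,u=np.nonzero(red);print(u.min(),u.max(),v.min(),v.max(),len(u))
for x in(-.005,0,.005,.01): print(x,proj('side',[W(x-.013,-.204,.117),W(x,-.204,.117-.013),W(x,-.204,.117+.013)]).round(1).tolist())
o=get_obs();t=o['eef_pos']+[0,0,.004]; R=Ro.from_quat(o['ee_rot']).as_matrix()
for w in (-.011,.011): print('finger',w,proj('side',t+R[:,0]*.028+R[:,1]*w).round(1))
"
```

```text
t 7.33 at [0.5147 0.0152 0.1129] F [ 3.5  5.3 -1.3] w 0.0223 q [ 0.01  0.35  1.89  0.    0.9  -1.41]
  travel [ 0.11 -0.22 -0.  ] rot [ 0.04 -0.03 -0.09]
t 7.33 at [0.5147 0.0152 0.1129] F [ 3.5  5.3 -1.3] w 0.0223 q [ 0.01  0.35  1.89  0.    0.9  -1.41]
  travel [0.12 1.1  0.28] rot [ 0.04 -0.03 -0.09]
322 327 206 214 44
-0.005 [[326.7, 212.2], [322.4, 215.5], [322.4, 208.0]]
0 [[325.0, 212.0], [320.8, 215.3], [320.8, 207.8]]
0.005 [[323.4, 211.8], [319.2, 215.1], [319.2, 207.6]]
0.01 [[321.8, 211.7], [317.6, 214.9], [317.5, 207.4]]
finger -0.011 [[320.8 215.6]]
finger 0.011 [[313.6 214.7]]
```

>>> carry_out --motion '[{"travel":[0.06,0.15,0],"rotation":[0,0,0]},{"travel":[0.06,0.35,0.02],"rotation":[0,0,0]},{"travel":[0.06,0.55,0.07],"rotation":[0,0,0]},{"travel":[0.06,0.75,0.12],"rotation":[0,0,0]},{"travel":[0.06,0.95,0.18],"rotation":[0,0,0]},{"travel":[0.06,1.15,0.24],"rotation":[0,0,0]},{"travel":[0.06,1.3,0.28],"rotation":[0,0,0]},{"travel":[0.06,1.3,0.28],"rotation":[0,0,0]}]'

```text
time: 8.05
eef_pos: [0.5459, 0.0105, 0.105]
ee_rot: [0.76, 0.65, -0.0, 0.0]
contact_force: [0.1, -0.1, -0.0]
gripper_width: 0.0201
```

```bash
cat > kc.py <<'E'
from h import *
def chk(bx,by,bz):
    p,d=snap('side'); h2=cv2.cvtColor(p,cv2.COLOR_RGB2HSV)
    red=((h2[...,0]<6)|(h2[...,0]>174))&(h2[...,1]>130)&(h2[...,2]>60); red[:190]=0;red[235:]=0;red[:,:298]=0;red[:,345:]=0
    v,u=np.nonzero(red);print('red',u.min(),u.max(),v.min(),v.max(),len(u))
    print('pred right/bot/top',proj('side',[W(bx-.013,by,bz),W(bx,by,bz-.013),W(bx,by,bz+.013)]).round(1).tolist())
E
python3 -c "
from kc import *
go(W(.033,-.206,.106),90); chk(.033,-.204,.111)
o=get_obs();t=o['eef_pos']+[0,0,.004]; R=Ro.from_quat(o['ee_rot']).as_matrix()
for w in (-.011,.011): print('finger',w,proj('side',t+R[:,0]*.028+R[:,1]*w).round(1))"
```

```text
t 8.05 at [0.5459 0.0105 0.105 ] F [ 0.1 -0.1 -0. ] w 0.0201 q [-0.    0.4   1.83 -0.    0.91 -1.42]
  travel [ 0.11 -0.16 -0.04] rot [-0.    0.01 -0.06]
red 315 324 211 219 70
pred right/bot/top [[314.4, 212.6], [310.3, 215.8], [310.1, 208.4]]
finger -0.011 [[310.7 216.8]]
finger 0.011 [[303.6 215.9]]
```

```bash
python3 -c "
from h import *
p,d=snap('side'); h2=cv2.cvtColor(p,cv2.COLOR_RGB2HSV)
red=((h2[...,0]<6)|(h2[...,0]>174))&(h2[...,1]>130)&(h2[...,2]>60); red[:190]=0;red[235:]=0;red[:,:298]=0;red[:,345:]=0
v,u=np.nonzero(red); print(u.mean(),v.mean()); P=atheight('side',[[u.mean(),v.mean()]],.117)[0]; print(P,np.array([[np.cos(A),np.sin(A)],[-np.sin(A),np.cos(A)]])@(P[:2]-C))
for n,b in dict(start=(-.033,-.178,.111),up=(0,-.178,.118)).items(): print(n,proj('side',W(*b)))
cv2.imwrite('pics/k3.png',cv2.resize(cv2.cvtColor(p,cv2.COLOR_RGB2BGR)[165:265,260:380],None,fx=6,fy=6,interpolation=2))"
```

```text
319.3 215.0857142857143
[0.513021   0.04193734 0.117     ] [-0.0001875  -0.18264155]
start [[329.82276048 218.81979273]]
up [[318.88914201 215.56740536]]
```

View pics/k3.png

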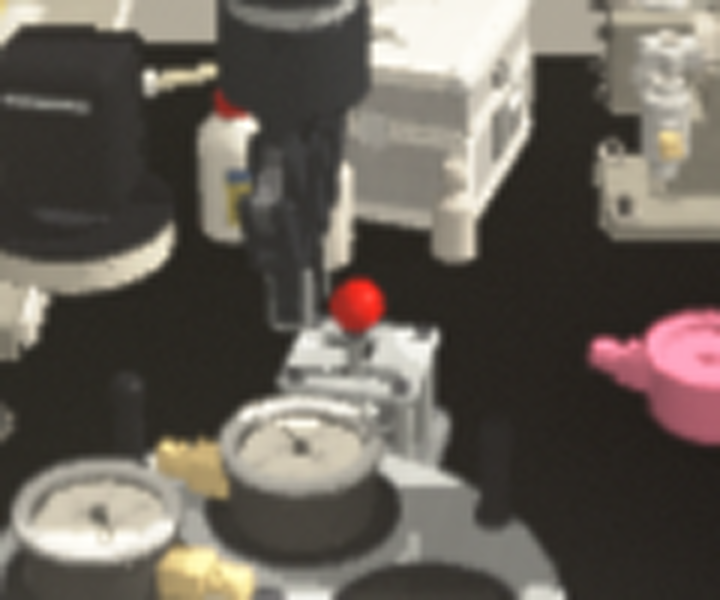

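The gripper slid off to the far side and the spring took the bolt home. The handle is now upright at home, with the knob at (358,305) in the crop, which is base (0, −0.18). I'll lift, regrip centred and a bit lower, and tilt the tool along with the handle for the swings.

>>> carry_out --motion '[{"travel":[0,0,-1.2],"rotation":[0,0,0]},{"travel":[0,0,-2.4],"rotation":[0,0,0]},{"travel":[0.2,-0.3,-2.4],"rotation":[0,0,0]},{"travel":[0.7,-0.9,-2.4],"rotation":[0,0,0]},{"travel":[1.1,-1.45,-2.4],"rotation":[0,0,0]},{"travel":[1.1,-1.45,-2.4],"rotation":[0,0,0]},{"travel":[1.1,-1.45,-2.4],"rotation":[0,0,0]}]' --jaw 46

```text
time: 8.73
eef_pos: [0.5128, 0.0443, 0.1653]
ee_rot: [0.76, 0.65, -0.0, -0.0]
contact_force: [1.0, 0.4, 0.2]
gripper_width: 0.0461
```

```bash
python3 -c "
from kc import *
go(W(0,-.178,.109),90); chk(0,-.178,.118)"
```

```text
t 8.73 at [0.5128 0.0443 0.1653] F [1.  0.4 0.2] w 0.0461 q [ 0.06  0.29  1.82 -0.    1.03 -1.35]
  travel [0.09 0.03 2.25] rot [-0.01  0.01 -0.05]
red 314 324 211 219 69
pred right/bot/top [[323.2, 216.0], [318.9, 219.3], [318.9, 211.8]]
```

>>> carry_out --motion '[{"travel":[0.05,0,0.8],"rotation":[0,0,0]},{"travel":[0.05,0,1.6],"rotation":[0,0,0]},{"travel":[0.05,0,2.2],"rotation":[0,0,0]},{"travel":[0.05,0,2.25],"rotation":[0,0,0]},{"travel":[0.05,0,2.25],"rotation":[0,0,0]}]'

```text
time: 9.2
eef_pos: [0.5139, 0.0447, 0.1084]
ee_rot: [0.76, 0.649, -0.001, -0.001]
contact_force: [0.1, 0.1, 0.7]
gripper_width: 0.0457
```

>>> carry_out --motion '[{"travel":[0,0,0],"rotation":[0,0,0]},{"travel":[0,0,0],"rotation":[0,0,0]},{"travel":[0,0,0],"rotation":[0,0,0]},{"travel":[0,0,0],"rotation":[0,0,0]},{"travel":[0,0,0],"rotation":[0,0,0]},{"travel":[0,0,0],"rotation":[0,0,0]}]' --jaw 15

```text
time: 9.7
eef_pos: [0.515, 0.0455, 0.1104]
ee_rot: [0.76, 0.65, 0.001, 0.001]
contact_force: [0.8, 2.9, 6.3]
gripper_width: 0.0233
```

```bash
python3 -c "
from kc import *
go(W(0,-.178,.109),90); chk(0,-.178,.118)"
```

```text
t 9.7 at [0.515  0.0455 0.1104] F [0.8 2.9 6.3] w 0.0233 q [ 0.07  0.36  1.89  0.    0.89 -1.35]
  travel [ 0.03 -0.05  0.06] rot [ 0.03 -0.01 -0.07]
red 321 324 212 218 19
pred right/bot/top [[323.2, 216.0], [318.9, 219.3], [318.9, 211.8]]
```

>>> carry_out --motion '[{"travel":[-0.1,-0.03,0.03],"rotation":[0,0,0]},{"travel":[-0.25,-0.03,0.03],"rotation":[0,0,0]},{"travel":[-0.4,-0.03,0.03],"rotation":[0,0,0]},{"travel":[-0.55,-0.03,0.03],"rotation":[0,0,0]},{"travel":[-0.7,-0.03,0.03],"rotation":[0,0,0]},{"travel":[-0.85,-0.03,0.03],"rotation":[0,0,0]},{"travel":[-1,-0.03,0.03],"rotation":[0,0,0]},{"travel":[-1,-0.03,0.03],"rotation":[0,0,0]}]'

```text
time: 10.42
eef_pos: [0.5109, 0.0206, 0.1103]
ee_rot: [0.76, 0.649, 0.002, 0.001]
contact_force: [1.1, 4.6, 9.8]
gripper_width: 0.0233
```

```bash
python3 -c "
from kc import *
go(W(0,-.206,.109),90); chk(0,-.206,.118)"
```

```text
t 10.42 at [0.5109 0.0206 0.1103] F [1.1 4.6 9.8] w 0.0233 q [ 0.02  0.35  1.9   0.    0.89 -1.4 ]
  travel [-0.08 -0.04  0.05] rot [ 0.04 -0.02 -0.07]
red 323 326 208 214 19
pred right/bot/top [[325.2, 211.4], [321.0, 214.7], [320.9, 207.2]]
```

Held properly this time. I'll finish the pull and swing into the rear notch, with the tool tilting about the bolt axis.

>>> carry_out --motion '[{"travel":[-0.11,0,-0.05],"rotation":[0,0,0]},{"travel":[-0.11,0.04,-0.08],"rotation":[0,0,0]},{"travel":[-0.11,0.24,-0.07],"rotation":[0.7,0,0]},{"travel":[-0.11,0.45,-0.05],"rotation":[1.4,0,0]},{"travel":[-0.11,0.65,-0.01],"rotation":[2.1,0,0]},{"travel":[-0.11,0.84,0.04],"rotation":[2.8,0,0]},{"travel":[-0.11,1.04,0.1],"rotation":[3.5,0,0]},{"travel":[-0.11,1.22,0.18],"rotation":[4.17,0,0]}]'

```text
time: 11.13
eef_pos: [0.5397, 0.0137, 0.104]
ee_rot: [0.742, 0.634, -0.141, -0.166]
contact_force: [1.5, 4.1, -0.4]
gripper_width: 0.023
```

```bash
python3 -c "
from kc import *
go(W(.0296,-.206,.103),90); chk(.033,-.205,.111)"
```

```text
t 11.13 at [0.5397 0.0137 0.104 ] F [ 1.5  4.1 -0.4] w 0.023 q [-0.03  0.6   1.56  0.06  1.43 -1.46]
  travel [ 0.02 -0.01  0.05] rot [-4.2  -0.03 -0.06]
red 310 314 207 214 22
pred right/bot/top [[314.4, 212.4], [310.3, 215.6], [310.2, 208.2]]
```

>>> carry_out --motion '[{"travel":[0,0,0],"rotation":[0,0,0]},{"travel":[0,0,0],"rotation":[0,0,0]},{"travel":[0,0,0],"rotation":[0,0,0]},{"travel":[0,0,-0.6],"rotation":[0,0,0]},{"travel":[0,0,-1.4],"rotation":[0,0,0]},{"travel":[0,0,-2.4],"rotation":[0,0,0]},{"travel":[0,0,-3.4],"rotation":[0,0,0]},{"travel":[0,0,-4],"rotation":[-1,0,0]}]' --jaw 44

```text
time: 11.85
eef_pos: [0.5833, 0.0053, 0.1941]
ee_rot: [0.75, 0.64, -0.107, -0.124]
contact_force: [0.6, -0.5, 0.2]
gripper_width: 0.0443
```

```bash
python3 -c "
from kc import *
chk(.033,-.204,.111); 
t=np.radians(135); go(W(-.15,-.03,.22),45); go(W(.1245*np.cos(t),.1245*np.sin(t),.22),45)"
```

```text
red 306 314 208 216 66
pred right/bot/top [[314.4, 212.6], [310.3, 215.8], [310.1, 208.4]]
t 11.9 at [0.5823 0.0058 0.1996] F [-3.1  1.1  4.2] w 0.0438 q [-0.03  0.52  1.4   0.04  1.54 -1.45]
  travel [ 7.06 -8.8   2.04] rot [-2.88  1.19  7.37]
t 11.9 at [0.5823 0.0058 0.1996] F [-3.1  1.1  4.2] w 0.0438 q [-0.03  0.52  1.4   0.04  1.54 -1.45]
  travel [11.8  -6.47  1.27] rot [-2.88  1.19  7.37]
```

The bolt is parked: the knob's right edge is at u 314, as predicted. Now I'll go round by the near side to post_nl.

>>> carry_out --motion '[{"travel":[0.7,-0.9,0],"rotation":[-0.6,0.1,0.7]},{"travel":[1.6,-2,0.2],"rotation":[-1.2,0.4,1.6]},{"travel":[2.5,-3.1,0.5],"rotation":[-1.8,0.6,2.6]},{"travel":[3.4,-4.2,0.8],"rotation":[-2.4,0.8,3.6]},{"travel":[4.3,-5.4,1.1],"rotation":[-2.9,1,4.6]},{"travel":[5.2,-6.5,1.4],"rotation":[-2.9,1.1,5.6]},{"travel":[6.1,-7.6,1.7],"rotation":[-2.9,1.2,6.6]},{"travel":[7,-8.7,2],"rotation":[-2.9,1.2,7.4]}]'

```text
time: 12.57
eef_pos: [0.386, 0.2135, 0.2183]
ee_rot: [0.951, 0.308, -0.006, -0.002]
contact_force: [0.3, 0.9, -0.0]
gripper_width: 0.0443
```

```bash
python3 -c "
from kc import *
t=np.radians(135); go(W(.1245*np.cos(t),.1245*np.sin(t),.22),45)"
```

```text
t 12.57 at [0.386  0.2135 0.2183] F [ 0.3  0.9 -0. ] w 0.0443 q [ 0.48  0.13  1.89  0.01  1.13 -0.15]
  travel [ 5.17 -1.65 -0.1 ] rot [-0.07  0.09 -0.08]
```

>>> carry_out --motion '[{"travel":[1.3,-0.4,0],"rotation":[0,0,0]},{"travel":[2.6,-0.8,0],"rotation":[0,0,0]},{"travel":[3.9,-1.2,0],"rotation":[0,0,0]},{"travel":[5.1,-1.6,0],"rotation":[-0.1,0.1,-0.1]},{"travel":[5.2,-1.65,0],"rotation":[-0.1,0.1,-0.1]},{"travel":[5.2,-1.65,0.8],"rotation":[-0.1,0.1,-0.1]},{"travel":[5.2,-1.65,1.6],"rotation":[-0.1,0.1,-0.1]}]'

```text
time: 13.15
eef_pos: [0.4686, 0.3239, 0.1776]
ee_rot: [0.949, 0.316, 0.002, 0.001]
contact_force: [-0.2, 0.7, 0.0]
gripper_width: 0.0442
```

```bash
python3 -c "
from kc import *
t=np.radians(135); P=W(.1245*np.cos(t),.1245*np.sin(t),.100);go(P,45)
p,d=snap('side'); im=cv2.resize(cv2.cvtColor(p,cv2.COLOR_RGB2BGR)[170:300,230:390],None,fx=5,fy=4.5,interpolation=2)
for z in(.066,.12):
  q=proj('side',W(-.088,.088,z))[0]; cv2.circle(im,(int((q[0]-229.5)*5),int((q[1]-169.5)*4.5)),4,(0,255,0),1)
cv2.imwrite('pics/p1.png',im)"
```

```text
t 13.15 at [0.4686 0.3239 0.1776] F [-0.2  0.7  0. ] w 0.0442 q [ 0.59  0.36  1.68 -0.    1.1  -0.06]
  travel [-0.1  -0.02  3.1 ] rot [ 0.03 -0.03  0.08]
```

View pics/p1.png

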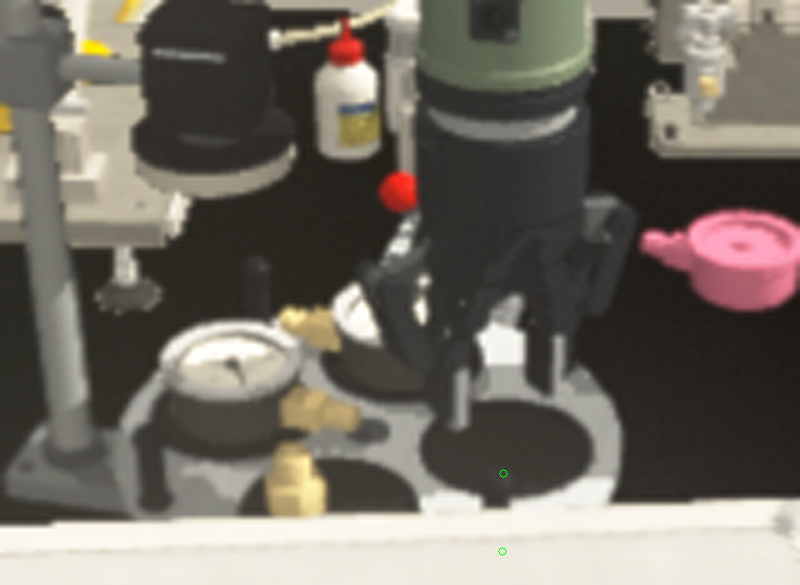

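The fingers straddle post_nl (tips at (455,430) and (555,390), post at about (500,480)). I'll descend.

>>> carry_out --motion '[{"travel":[-0.1,0,0.6],"rotation":[0,0,0]},{"travel":[-0.1,0,1.2],"rotation":[0,0,0]},{"travel":[-0.1,0,1.8],"rotation":[0,0,0]},{"travel":[-0.1,0,2.4],"rotation":[0,0,0]},{"travel":[-0.1,0,3],"rotation":[0,0,0]},{"travel":[-0.1,0,3],"rotation":[0,0,0]}]'

```text
time: 13.7
eef_pos: [0.4647, 0.3204, 0.1002]
ee_rot: [0.949, 0.316, -0.002, 0.002]
contact_force: [-0.3, -0.7, -1.2]
gripper_width: 0.0442
```

```bash
cat > arc.py <<'E'
from h import *
def B(): 
    o=get_obs();P=o['eef_pos'][:2]-C; return np.degrees(np.arctan2(P[1],P[0])-A)%360,np.hypot(*P),o
def arc(angs,r=.1245,z=.102):
    a,rr,o=B(); print('tool base angle',a.round(2),'r',rr.round(4),'z',o['eef_pos'][2].round(4),'F',o['contact_force'].round(1),'t',o['time'],'q6',o['qpos'][5].round(2),'w',o['gripper_width'].round(4))
    R0=Ro.from_quat(o['ee_rot'])
    for g in angs:
        t=np.radians(g);h=t-np.pi/2+A;x=np.array([np.cos(h),np.sin(h),0]);zz=np.array([0,0,-1.])
        R1=Ro.from_matrix(np.c_[x,np.cross(zz,x),zz])
        print(g,(R0.inv().apply(W(r*np.cos(t),r*np.sin(t),z)-o['eef_pos'])/.025).round(2),((R0.inv()*R1).as_rotvec(degrees=True)/6).round(2)[2])
E
python3 -c "
from arc import *
arc([138,141,144,148,152,156,160,164])"
```

```text
Traceback (most recent call last):
  File "arc.py", line 5, in arc
    a,rr,o=B(); print('tool base angle',a.round(2),'r',rr.round(4),'z',o['eef_pos'][2].round(4),'F',o['contact_force'].round(1),'t',o['time'],'q6',o['qpos'][5].round(2),'w',o['gripper_width'].round(4))
                                                                                                                                                                             ^^^^^^^^^^^^^^^^^^^^^^^^
AttributeError: 'float' object has no attribute 'round'
```

```bash
sed -i "s/o\['gripper_width'\].round(4)/o['gripper_width']/" arc.py
python3 -c "
from arc import *
arc([138,141,144,148,152,156,160,164])"
```

```text
tool base angle 136.34 r 0.1238 z 0.1002 F [-0.3 -0.7 -1.2] t 13.7 q6 -0.06 w 0.04419046511386531
138 [-0.14 -0.02 -0.07] -0.43
141 [-0.4  -0.   -0.07] -0.93
144 [-0.66  0.03 -0.07] -1.43
148 [-1.01  0.09 -0.07] -2.1
152 [-1.34  0.18 -0.06] -2.76
156 [-1.67  0.29 -0.06] -3.43
160 [-1.99  0.42 -0.06] -4.1
164 [-2.3   0.58 -0.06] -4.76
```

>>> carry_out --motion '[{"travel":[-0.14,-0.02,-0.05],"rotation":[0,0,-0.4]},{"travel":[-0.4,0,-0.05],"rotation":[0,0,-0.9]},{"travel":[-0.66,0.03,-0.05],"rotation":[0,0,-1.4]},{"travel":[-1,0.09,-0.05],"rotation":[0,0,-2.1]},{"travel":[-1.34,0.18,-0.05],"rotation":[0,0,-2.8]},{"travel":[-1.67,0.29,-0.05],"rotation":[0,0,-3.4]},{"travel":[-1.99,0.42,-0.05],"rotation":[0,0,-4.1]},{"travel":[-2.3,0.58,-0.05],"rotation":[0,0,-4.8]}]'

```text
time: 14.37
eef_pos: [0.433, 0.281, 0.1063]
ee_rot: [0.84, 0.543, 0.008, -0.001]
contact_force: [4.2, 15.3, -4.3]
gripper_width: 0.0441
```

```bash
python3 -c "
from arc import *
arc([167,171,175,179,183,187,191,195])"
```

```text
tool base angle 160.02 r 0.1224 z 0.1063 F [ 4.2 15.3 -4.3] t 14.3667 q6 -0.6 w 0.04412980113263528
167 [-0.6  -0.1   0.16] -0.44
171 [-0.95 -0.07  0.16] -1.11
175 [-1.29 -0.01  0.15] -1.78
179 [-1.63  0.06  0.15] -2.44
183 [-1.96  0.16  0.14] -3.11
187 [-2.29  0.28  0.14] -3.78
191 [-2.61  0.43  0.14] -4.44
195 [-2.91  0.6   0.13] -5.11
```

>>> carry_out --motion '[{"travel":[-0.3,0,0.05],"rotation":[0,0,-0.6]},{"travel":[-0.6,0,0.1],"rotation":[0,0,-1.2]},{"travel":[-0.95,0,0.1],"rotation":[0,0,-1.8]},{"travel":[-1.29,0.03,0.1],"rotation":[0,0,-2.4]},{"travel":[-1.63,0.09,0.1],"rotation":[0,0,-3.1]},{"travel":[-1.96,0.19,0.1],"rotation":[0,0,-3.8]}]'

```text
time: 14.87
eef_pos: [0.4191, 0.234, 0.1052]
ee_rot: [0.716, 0.698, 0.01, 0.002]
contact_force: [6.5, 11.9, 5.2]
gripper_width: 0.0443
```

```bash
python3 -c "
from arc import *
arc([190,194,198,202,206,210,214,218])
p,d=snap('side'); cv2.imwrite('pics/p2.png',cv2.resize(cv2.cvtColor(p,cv2.COLOR_RGB2BGR)[170:300,230:390],None,fx=5,fy=4.5,interpolation=2))"
```

```text
tool base angle 183.17 r 0.122 z 0.1052 F [ 6.5 11.9  5.2] t 14.8667 q6 -1.06 w 0.04427985493066077
190 [-0.59 -0.11  0.12] -0.48
194 [-0.93 -0.08  0.12] -1.15
198 [-1.28 -0.03  0.11] -1.81
202 [-1.62  0.05  0.11] -2.48
206 [-1.95  0.15  0.11] -3.15
210 [-2.27  0.28  0.11] -3.81
214 [-2.59  0.42  0.11] -4.48
218 [-2.89  0.59  0.11] -5.15
```

View pics/p2.png

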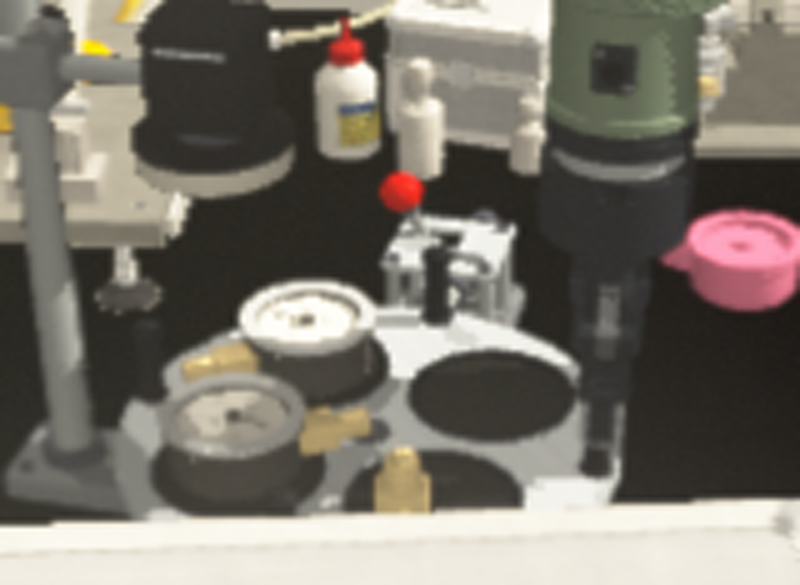

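The table is turning the right way, about 40° so far, with the bolt parked (knob at (402,192)). I'll continue.

>>> carry_out --motion '[{"travel":[-0.33,-0.03,0],"rotation":[0,0,-0.6]},{"travel":[-0.66,-0.03,0.02],"rotation":[0,0,-1.2]},{"travel":[-1,-0.01,0.02],"rotation":[0,0,-1.8]},{"travel":[-1.33,0.05,0.02],"rotation":[0,0,-2.5]},{"travel":[-1.66,0.15,0.02],"rotation":[0,0,-3.2]},{"travel":[-1.98,0.27,0.02],"rotation":[0,0,-3.8]}]'

```text
time: 15.42
eef_pos: [0.4224, 0.1834, 0.1041]
ee_rot: [0.564, 0.825, 0.007, 0.003]
contact_force: [0.2, 12.9, 9.1]
gripper_width: 0.0443
```

```bash
python3 -c "
from arc import *
arc([213,217,221,225,227,229,230,231])"
```

```text
tool base angle 206.93 r 0.1244 z 0.1041 F [ 0.2 12.9  9.1] t 15.4167 q6 -1.56 w 0.044258011216228486
213 [-0.53 -0.    0.08] -0.52
217 [-0.87  0.03  0.08] -1.19
221 [-1.22  0.08  0.08] -1.86
225 [-1.56  0.16  0.08] -2.52
227 [-1.72  0.21  0.08] -2.86
229 [-1.89  0.26  0.08] -3.19
230 [-1.97  0.29  0.08] -3.36
231 [-2.05  0.32  0.08] -3.52
```

>>> carry_out --motion '[{"travel":[-0.3,0,0],"rotation":[0,0,-0.5]},{"travel":[-0.6,0,0],"rotation":[0,0,-1]},{"travel":[-0.9,0.03,0],"rotation":[0,0,-1.6]},{"travel":[-1.15,0.07,0],"rotation":[0,0,-2.2]},{"travel":[-1.15,0.07,0],"rotation":[0,0,-2.2]},{"travel":[-1.15,0.07,0],"rotation":[0,0,-2.2]}]'

```text
time: 15.92
eef_pos: [0.4313, 0.1537, 0.1018]
ee_rot: [0.467, 0.884, 0.001, 0.002]
contact_force: [0.2, -0.0, -0.4]
gripper_width: 0.0443
```

```bash
cat > dial.py <<'E'
from arc import *
def dial():
    p,d=snap('top')
    # posts/gauge seen by side: white dials at z .106+.004
    ps,ds=snap('side'); g=cv2.cvtColor(ps,cv2.COLOR_RGB2HSV)
    for th in (0,):
        m=((g[...,2]>150)&(g[...,1]<45)).astype(np.uint8); m[:225]=0; m[283:]=0; m[:,:255]=0; m[:,345:]=0
        n,l,s,c=cv2.connectedComponentsWithStats(m)
        for i in range(1,n):
            if s[i,4]>60:
                P=atheight('side',[c[i]],.110)[0]; b=np.array([[np.cos(A),np.sin(A)],[-np.sin(A),np.cos(A)]])@(P[:2]-C)
                print('blob',s[i],c[i].round(1),'base',b.round(3),'r',np.hypot(*b).round(3),'ang',np.degrees(np.arctan2(b[1],b[0])).round(1))
E
python3 -c "
from dial import *
arc([221,225,227,229,230,231,232]);dial()"
```

```text
tool base angle 220.81 r 0.1291 z 0.1018 F [ 0.2 -0.  -0.4] t 15.9167 q6 -1.85 w 0.044282326178464164
221 [-0.02  0.18 -0.01] 0.33
225 [-0.37  0.18 -0.01] -0.34
227 [-0.54  0.19 -0.01] -0.67
229 [-0.72  0.21 -0.01] -1.0
230 [-0.8   0.22 -0.01] -1.17
231 [-0.89  0.23 -0.01] -1.34
232 [-0.98  0.24 -0.01] -1.5
blob [308 225  24   7 114] [319.9 227.5] base [-0.015 -0.126] r 0.127 ang -96.6
blob [ 258  233   87   50 1516] [298.5 258.2] base [0.007 0.028] r 0.029 ang 76.8
```

```bash
python3 -c "
from arc import *
p,d=snap('side'); im=cv2.resize(cv2.cvtColor(p,cv2.COLOR_RGB2BGR)[170:300,230:390],None,fx=5,fy=4.5,interpolation=2)
for b in [(.1245*np.cos(t),.1245*np.sin(t),.12) for t in np.radians([45,135,225,315])]+[(.075,0,.11),(0,.075,.11)]:
  q=proj('side',W(*b))[0]; cv2.circle(im,(int((q[0]-229.5)*5),int((q[1]-169.5)*4.5)),4,(0,255,0),1)
cv2.imwrite('pics/p3.png',im)"
```

```text
(no output)
```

View pics/p3.png

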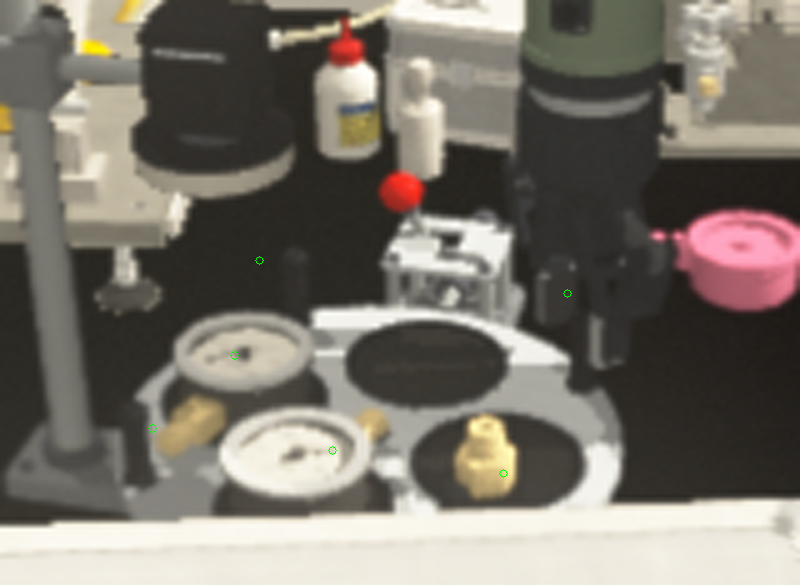

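The table is at about 78°, just short of the station (fr post at (293,260), station mark at (259,260)). I'll finish the push slowly.

>>> carry_out --motion '[{"travel":[-0.2,0.1,0],"rotation":[0,0,0]},{"travel":[-0.37,0.15,0],"rotation":[0,0,-0.3]},{"travel":[-0.54,0.19,0],"rotation":[0,0,-0.7]},{"travel":[-0.72,0.21,0],"rotation":[0,0,-1]},{"travel":[-0.8,0.22,0],"rotation":[0,0,-1.2]},{"travel":[-0.89,0.23,0],"rotation":[0,0,-1.3]},{"travel":[-0.89,0.23,0],"rotation":[0,0,-1.3]}]'

```text
time: 16.65
eef_pos: [0.4495, 0.1387, 0.1008]
ee_rot: [0.405, 0.914, 0.001, 0.002]
contact_force: [0.1, -0.2, 0.6]
gripper_width: 0.0442
```

```bash
cat > st.py <<'E'
from arc import *
arc([225,229,231,233,235])
p,d=snap('side')
g=p.max(2).astype(int)
# dark post columns: fl & fr post near their predicted station positions
for nm,t in (('fr',315),('fl',45)):
    b=[proj('side',W(.1245*np.cos(np.radians(t+k)),.1245*np.sin(np.radians(t+k)),.105))[0] for k in(-16,-12,-8,-4,0,4,8)]
    print(nm,[(k,g[int(q[1]+.5),int(q[0]+.5)]) for k,q in zip((-16,-12,-8,-4,0,4,8),b)])
E
python3 st.py
```

```text
tool base angle 231.23 r 0.1237 z 0.1008 F [ 0.1 -0.2  0.6] t 16.65 q6 -2.03 w 0.04419993199068722
225 [ 0.54 -0.01 -0.05] 0.97
229 [ 0.19 -0.03 -0.05] 0.3
231 [ 0.02 -0.03 -0.05] -0.03
233 [-0.15 -0.03 -0.05] -0.37
235 [-0.33 -0.02 -0.05] -0.7
fr [(-16, np.int64(39)), (-12, np.int64(42)), (-8, np.int64(41)), (-4, np.int64(44)), (0, np.int64(49)), (4, np.int64(47)), (8, np.int64(43))]
fl [(-16, np.int64(174)), (-12, np.int64(120)), (-8, np.int64(62)), (-4, np.int64(60)), (0, np.int64(65)), (4, np.int64(104)), (8, np.int64(173))]
```

```bash
python3 -c "
from arc import *
p,d=snap('side'); g=cv2.cvtColor(p,cv2.COLOR_RGB2GRAY).astype(np.float32)
def s(q): return float(cv2.remap(g,np.float32([[q[0]]]),np.float32([[q[1]]]),1)[0,0])
for k in range(-14,9,2):
  t=np.radians(45+k); print(k,[round(s(proj('side',W(.1245*np.cos(t),.1245*np.sin(t),z))[0])) for z in(.085,.095,.105,.115)],end=' ')
print()
for x in silhouettes('side','gauge_next')[:4]:
  v,u=np.nonzero(x['pixels']); m=x['pixels']&(g>120)
  v,u=np.nonzero(m); c=[(u.min()+u.max())/2,(v.min()+v.max())/2] if len(u) else [0,0]; P=atheight('side',[c],.11)[0]; b=np.array([[np.cos(A),np.sin(A)],[-np.sin(A),np.cos(A)]])@(P[:2]-C); print(round(x['conf'],2),x['box'],c,b.round(3))
im=cv2.resize(cv2.cvtColor(p,cv2.COLOR_RGB2BGR)[170:300,230:390],None,fx=5,fy=4.5,interpolation=2)
for b in [(.1245*np.cos(t),.1245*np.sin(t),.12) for t in np.radians([45,135,225,315])]+[(.075,0,.11),(0,.075,.11)]:
  q=proj('side',W(*b))[0]; cv2.circle(im,(int((q[0]-229.5)*5),int((q[1]-169.5)*4.5)),4,(0,255,0),1)
cv2.imwrite('pics/p4.png',im)"
```

```text
-14 [67, 64, 161, 158] -12 [63, 59, 120, 171] -10 [59, 58, 77, 172] -8 [59, 57, 61, 156] -6 [58, 56, 60, 108] -4 [60, 58, 59, 66] -2 [61, 59, 59, 64] 0 [63, 62, 61, 68] 2 [71, 74, 73, 65] 4 [104, 98, 102, 70] 6 [119, 133, 141, 98] 8 [119, 181, 154, 144] 
0.73 [196.1, 245.1, 25.5, 26.9] [np.float64(210.0), np.float64(251.5)] [0.242 0.052]
0.65 [262.5, 242.1, 30.0, 32.2] [np.float64(276.0), np.float64(258.5)] [0.062 0.042]
0.57 [362.0, 216.4, 31.4, 20.0] [np.float64(375.5), np.float64(226.5)] [-0.169 -0.165]
```

View pics/p4.png

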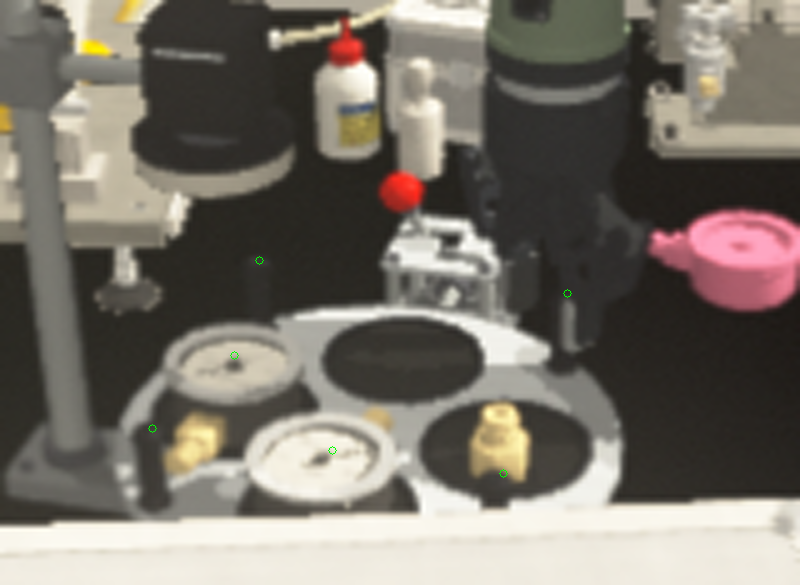

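The table stands at the station: posts and dials sit on their marks. I'll back off the post and lift.

>>> carry_out --motion '[{"travel":[0.2,0,0],"rotation":[0,0,0.2]},{"travel":[0.4,0,0],"rotation":[0,0,0.4]},{"travel":[0.45,0,-0.5],"rotation":[0,0,0.6]},{"travel":[0.45,0,-1.5],"rotation":[0,0,0.6]},{"travel":[0.45,0,-2.6],"rotation":[0,0,0.6]},{"travel":[0.45,0,-3.8],"rotation":[0,0,0.6]},{"travel":[0.45,0,-4.6],"rotation":[0,0,0.6]}]'

```text
time: 17.38
eef_pos: [0.4415, 0.1476, 0.2183]
ee_rot: [0.434, 0.901, 0.002, 0.003]
contact_force: [0.4, 0.2, -0.4]
gripper_width: 0.0442
```

```bash
cat >> h.py <<'E'
def got(p,tilt,o=None):
    """like go, heading 90, tool tilted about base y by tilt deg (top to far)"""
    o=o or get_obs(); R0=Ro.from_quat(o['ee_rot']); h=np.pi/2+A
    x=np.array([np.cos(h),np.sin(h),0]);z=np.array([0,0,-1.]);R1=Ro.from_rotvec(x*np.radians(tilt))*Ro.from_matrix(np.c_[x,np.cross(z,x),z])
    print('t',round(o['time'],2),'at',o['eef_pos'].round(4),'F',o['contact_force'].round(1),'w',round(o['gripper_width'],4),'q6',o['qpos'][5].round(2))
    print('  travel',(R0.inv().apply(np.asarray(p)-o['eef_pos'])/.025).round(2),'rot',((R0.inv()*R1).as_rotvec(degrees=True)/6).round(2))
E
python3 -c "
from h import *
got(W(.072,-.204,.21),25)"
```

```text
t 17.38 at [0.4415 0.1476 0.2183] F [ 0.4  0.2 -0.4] w 0.0442 q6 -1.95
  travel [-7.79  0.93  0.36] rot [3.99 1.72 7.74]
```

>>> carry_out --motion '[{"travel":[-1,0.1,0],"rotation":[0.5,0.2,1]},{"travel":[-2,0.2,0],"rotation":[1,0.4,2]},{"travel":[-3,0.35,0],"rotation":[1.5,0.6,3]},{"travel":[-4,0.5,0.1],"rotation":[2,0.9,4]},{"travel":[-5,0.6,0.2],"rotation":[2.5,1.1,5]},{"travel":[-6,0.7,0.3],"rotation":[3,1.3,6]},{"travel":[-7,0.8,0.35],"rotation":[3.6,1.5,7]},{"travel":[-7.8,0.93,0.36],"rotation":[4,1.7,7.75]}]'

```text
time: 18.05
eef_pos: [0.582, 0.0081, 0.2062]
ee_rot: [0.742, 0.634, -0.145, -0.165]
contact_force: [0.3, -0.3, -0.1]
gripper_width: 0.044
```

```bash
python3 -c "
from kc import *
got(W(.072,-.204,.195),25);got(W(.0285,-.204,.1015),25); chk(.033,-.204,.111)"
```

```text
t 18.05 at [0.582  0.0081 0.2062] F [ 0.3 -0.3 -0.1] w 0.044 q6 -1.45
  travel [0.07 0.15 0.42] rot [-0.06  0.03 -0.07]
t 18.05 at [0.582  0.0081 0.2062] F [ 0.3 -0.3 -0.1] w 0.044 q6 -1.45
  travel [0.09 0.18 4.55] rot [-0.06  0.03 -0.07]
red 306 314 208 216 65
pred right/bot/top [[314.4, 212.6], [310.3, 215.8], [310.1, 208.4]]
```

>>> carry_out --motion '[{"travel":[0.09,0.18,0.8],"rotation":[0,0,0]},{"travel":[0.09,0.18,1.8],"rotation":[0,0,0]},{"travel":[0.09,0.18,2.8],"rotation":[0,0,0]},{"travel":[0.09,0.18,3.6],"rotation":[0,0,0]},{"travel":[0.09,0.18,4.2],"rotation":[0,0,0]},{"travel":[0.09,0.18,4.45],"rotation":[0,0,0]},{"travel":[0.09,0.18,4.45],"rotation":[0,0,0]}]'

```text
time: 18.68
eef_pos: [0.5371, 0.0179, 0.1035]
ee_rot: [0.74, 0.636, -0.145, -0.165]
contact_force: [0.0, 0.6, 0.3]
gripper_width: 0.0434
```

>>> carry_out --motion '[{"travel":[0,0,0],"rotation":[0,0,0]},{"travel":[0,0,0],"rotation":[0,0,0]},{"travel":[0,0,0],"rotation":[0,0,0]},{"travel":[0,0,0],"rotation":[0,0,0]},{"travel":[0,0,0],"rotation":[0,0,0]}]' --jaw 15

```text
time: 19.1
eef_pos: [0.5394, 0.0168, 0.1055]
ee_rot: [0.74, 0.636, -0.143, -0.162]
contact_force: [1.5, -4.6, 3.6]
gripper_width: 0.0229
```

```bash
python3 -c "
from kc import *
got(W(.0296,-.204,.103),25);got(W(0,-.206,.110),0);chk(.033,-.204,.111)"
```

```text
t 19.1 at [0.5394 0.0168 0.1055] F [ 1.5 -4.6  3.6] w 0.0229 q6 -1.46
  travel [-0.02  0.04  0.09] rot [ 0.    0.05 -0.02]
t 19.1 at [0.5394 0.0168 0.1055] F [ 1.5 -4.6  3.6] w 0.0229 q6 -1.46
  travel [-0.1  -1.15  0.34] rot [-4.16  0.05 -0.01]
red 310 314 208 213 17
pred right/bot/top [[314.4, 212.6], [310.3, 215.8], [310.1, 208.4]]
```

>>> carry_out --motion '[{"travel":[-0.1,0,0],"rotation":[0,0,0]},{"travel":[-0.16,-0.05,0],"rotation":[-0.2,0,0]},{"travel":[-0.16,-0.24,0.01],"rotation":[-0.9,0,0]},{"travel":[-0.16,-0.44,0.04],"rotation":[-1.6,0,0]},{"travel":[-0.16,-0.64,0.08],"rotation":[-2.3,0,0]},{"travel":[-0.16,-0.84,0.14],"rotation":[-3,0,0]},{"travel":[-0.16,-1.04,0.21],"rotation":[-3.6,0,0]},{"travel":[-0.16,-1.17,0.28],"rotation":[-4.17,0,0]}]'

```text
time: 19.82
eef_pos: [0.5085, 0.0201, 0.1116]
ee_rot: [0.759, 0.652, 0.001, 0.001]
contact_force: [0.4, 5.2, 1.2]
gripper_width: 0.0227
```

```bash
python3 -c "
from kc import *
got(W(0,-.206,.110),0);got(W(0,-.178,.110),0);chk(0,-.206,.118)"
```

```text
t 19.82 at [0.5085 0.0201 0.1116] F [0.4 5.2 1.2] w 0.0227 q6 -1.4
  travel [-0.04  0.05  0.06] rot [ 0.02  0.   -0.02]
t 19.82 at [0.5085 0.0201 0.1116] F [0.4 5.2 1.2] w 0.0227 q6 -1.4
  travel [1.08 0.05 0.06] rot [ 0.02  0.   -0.02]
red 324 325 209 213 8
pred right/bot/top [[325.2, 211.4], [321.0, 214.7], [320.9, 207.2]]
```

>>> carry_out --motion '[{"travel":[0.15,0.03,0],"rotation":[0,0,0]},{"travel":[0.35,0.03,0],"rotation":[0,0,0]},{"travel":[0.55,0.03,0],"rotation":[0,0,0]},{"travel":[0.75,0.03,0],"rotation":[0,0,0]},{"travel":[0.92,0.03,0],"rotation":[0,0,0]},{"travel":[1.05,0.03,0],"rotation":[0,0,0]},{"travel":[1.1,0.03,0],"rotation":[0,0,0]},{"travel":[1.1,0.03,0],"rotation":[0,0,0]}]'

```text
time: 20.53
eef_pos: [0.515, 0.0459, 0.1114]
ee_rot: [0.758, 0.652, -0.002, 0.001]
contact_force: [-0.3, 0.8, 8.4]
gripper_width: 0.0231
```

```bash
python3 -c "
from kc import *
got(W(0,-.178,.110),0);got(W(-.0296,-.178,.104),-25);chk(0,-.178,.118)"
```

```text
t 20.53 at [0.515  0.0459 0.1114] F [-0.3  0.8  8.4] w 0.0231 q6 -1.35
  travel [ 0.02 -0.05  0.06] rot [-0.01  0.04  0.  ]
t 20.53 at [0.515  0.0459 0.1114] F [-0.3  0.8  8.4] w 0.0231 q6 -1.35
  travel [ 0.02 -1.23  0.3 ] rot [-4.18  0.04  0.01]
red 321 322 213 217 9
pred right/bot/top [[323.2, 216.0], [318.9, 219.3], [318.9, 211.8]]
```

>>> carry_out --motion '[{"travel":[0.03,-0.05,-0.05],"rotation":[0,0,0]},{"travel":[0.03,-0.25,-0.04],"rotation":[-0.7,0,0]},{"travel":[0.03,-0.46,-0.02],"rotation":[-1.4,0,0]},{"travel":[0.03,-0.66,0.03],"rotation":[-2.1,0,0]},{"travel":[0.03,-0.86,0.08],"rotation":[-2.8,0,0]},{"travel":[0.03,-1.06,0.15],"rotation":[-3.5,0,0]},{"travel":[0.03,-1.26,0.24],"rotation":[-4.2,0,0]},{"travel":[0.03,-1.28,0.25],"rotation":[-4.3,0,0]}]'

```text
time: 21.25
eef_pos: [0.4832, 0.0513, 0.1046]
ee_rot: [0.738, 0.637, 0.145, 0.171]
contact_force: [15.4, -11.2, -8.4]
gripper_width: 0.023
```

```bash
python3 -c "
from kc import *
got(W(-.0296,-.178,.104),-25);chk(-.033,-.178,.111); print(get_obs()['qpos'])"
```

```text
t 21.25 at [0.4832 0.0513 0.1046] F [ 15.4 -11.2  -8.4] w 0.023 q6 -0.77
  travel [-0.01  0.04  0.05] rot [0.15 0.02 0.04]
red 325 327 215 218 8
pred right/bot/top [[334.2, 219.3], [329.8, 222.6], [329.8, 215.0]]
[ 0.16913511  0.20221639  2.26601309 -0.53127133  0.27909318 -0.77111063]
```

>>> carry_out --motion '[{"travel":[0,0.05,0],"rotation":[0,0,0]},{"travel":[0,0.05,0],"rotation":[0,0,0]},{"travel":[0,0.05,0],"rotation":[0,0,0]},{"travel":[0,0.05,-0.6],"rotation":[0,0,0]},{"travel":[0,0.05,-1.4],"rotation":[0,0,0]},{"travel":[0,0.05,-2.4],"rotation":[0,0,0]},{"travel":[0,0.05,-3.4],"rotation":[0,0,0]},{"travel":[0,0.05,-4.4],"rotation":[0,0,0]}]' --jaw 44

```text
time: 21.97
eef_pos: [0.435, 0.0582, 0.2046]
ee_rot: [0.739, 0.636, 0.143, 0.169]
contact_force: [-0.2, -0.2, -0.6]
gripper_width: 0.0444
```

```bash
python3 -c "
from kc import *
got(W(-.0296,-.178,.104),-25);chk(-.033,-.178,.111)
p,d=snap('side'); cv2.imwrite('pics/f1.png',cv2.resize(cv2.cvtColor(p,cv2.COLOR_RGB2BGR)[170:300,230:390],None,fx=5,fy=4.5,interpolation=2))"
```

```text
t 21.97 at [0.435  0.0582 0.2046] F [-0.2 -0.2 -0.6] w 0.0444 q6 -0.99
  travel [0.03 0.08 4.5 ] rot [0.09 0.04 0.01]
red 325 334 214 222 70
pred right/bot/top [[334.2, 219.3], [329.8, 222.6], [329.8, 215.0]]
```

```bash
python3 -c "
from kc import *
a=cv2.imread('pics/side1.png'); p,_=snap('side'); b=cv2.cvtColor(p,cv2.COLOR_RGB2BGR)
for n,i in(('start',a),('now',b)):
  h2=cv2.cvtColor(i,cv2.COLOR_BGR2HSV); red=((h2[...,0]<6)|(h2[...,0]>174))&(h2[...,1]>130)&(h2[...,2]>60); red[:205]=0;red[235:]=0;red[:,:298]=0;red[:,345:]=0
  v,u=np.nonzero(red); print(n,'knob',u.mean(),v.mean(),len(u))
g=[cv2.cvtColor(i,cv2.COLOR_BGR2GRAY).astype(np.float32) for i in(a,b)]
for nm,t in(('fl',45),('nr',225),('fr',315)):
  q=proj('side',W(.1245*np.cos(np.radians(t)),.1245*np.sin(np.radians(t)),.1))[0].astype(int)
  s=np.s_[q[1]-9:q[1]+7,q[0]-9:q[0]+10]
  print(nm,q,'shift px',np.round(cv2.phaseCorrelate(g[0][s].copy(),g[1][s].copy()),2),'diff',np.abs(g[0][s]-g[1][s]).mean().round(1))
print(get_obs()['contact_force'])"
```

```text
start knob 329.21875 218.421875 64
now knob 329.5774647887324 218.16901408450704 71Traceback (most recent call last):
  File "<string>", line 11, in <module>
    print(nm,q,'shift px',np.round(cv2.phaseCorrelate(g[0][s].copy(),g[1][s].copy()),2),'diff',np.abs(g[0][s]-g[1][s]).mean().round(1))
                          ~~~~~~~~^^^^^^^^^^^^^^^^^^^^^^^^^^^^^^^^^^^^^^^^^^^^^^^^^^^^^
    return _wrapfunc(a, 'round', decimals=decimals, out=out)
    return _wrapit(obj, method, *args, **kwds)
    conv = _array_converter(obj)
ValueError: setting an array element with a sequence. The requested array has an inhomogeneous shape after 1 dimensions. The detected shape was (2,) + inhomogeneous part.
```

View pics/f1.png

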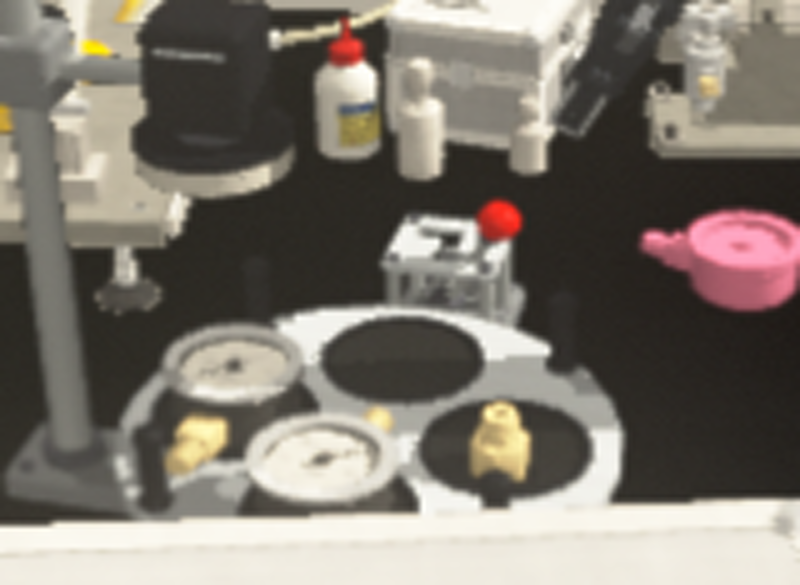

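The final picture shows the knob back at its start pixel (500,220 in the crop), the gauges on the station marks, and the gripper clear.

```bash
python3 -c "
from bench import *
o=get_obs(); print(o['time'],o['contact_force'].round(1)); print(job_done())"
```

```text
22.1167 [ 0.5  0.4 -0.5]
the job is handed in; nothing more can be done
None
```

The other gauge is under the camera, the bolt is home with its handle in the front notch, and I handed the job in at 22.1 s of the 67 s allowed; it reports no verdict.

**What I did:**
- I swung the handle upright, drew the bolt back and parked it in the rear notch.
- I pushed post_nl round the near side with the fingers either side of it, one quarter turn anticlockwise, until the table settled at the station.
- I let the bolt home and laid the handle back in the front notch.

**What went wrong:**
- In the first bolt attempt the gripper slid off the knob and the spring took the bolt home again. I regripped and tilted the tool along with the handle, which worked.
- When I laid the handle back, the tool read about 15 N sideways against the notch. It dropped to zero once I released.

**Last checks:**
- **Knob:** about 0.4 pixel (1–2 mm) from its starting place in the side picture, so the bolt is home and the handle fully over.
- **Table and gauges:** the posts are on their station marks. The new dial looked about 2 pixels (a few mm) off its mark. Both gauges and the adaptor look flat in their nests.
- **Surroundings:** the oil bottle, weights and small case look unmoved. The parts tray and white dish were outside the final picture and I did not check them again.
- **Robot:** the contact force read about zero, with the gripper clear.
- **Failed check:** the numeric comparison of post positions with the start stopped on a script error, so the station check rests on the viewed pictures.

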